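Make up two specimen kits

TASK

Make up two kits from the stock standing on the bench. In the long three-well tray goes the small bottle, in the middle well, with one specimen jar and the beaker in the two end wells, either way round; in the short two-well tray go the large bottle and the other specimen jar, one to a well, either way round. Everything must end standing upright on its well's floor and must not be tipped over on the way; leave the timer, the petri dish and the forceps undisturbed.

Things in the scene. Friction and masses are not known exactly. Their poses are not given: they have to be found in the camera images.
- small_bottle: small reagent bottle with a translucent whitish body and a dark screw cap, 48 mm in diameter, 98 mm tall, about 0.14 kg; straight side up to 65 mm, tapering to the cap above; grip it round the side 45 to 60 mm up (lower, its top may meet the palm). Stands loose. Origin: centre of its underside, z up along its axis
- large_bottle: large reagent bottle with a translucent whitish body and a screw cap, 62 mm in diameter, 135 mm tall, about 0.32 kg; straight side up to 90 mm, tapering to the cap above; grip it round the side 78 to 88 mm up (lower, its top may meet the palm). Stands loose. Origin: centre of its underside, z up along its axis
- jar_a: specimen jar: squat straight-sided clear jar with brown pieces inside and a fixed screw lid, 46 mm in diameter, 52 mm tall, about 0.11 kg; grip it round its side 20 to 45 mm above its underside. One of two alike, either may serve in either kit. Stands loose. Origin: centre of its underside, z up along its axis
- jar_b: specimen jar: squat straight-sided clear jar with brown pieces inside and a fixed screw lid, 46 mm in diameter, 52 mm tall, about 0.11 kg; grip it round its side 20 to 45 mm above its underside. One of two alike, either may serve in either kit. Stands loose. Origin: centre of its underside, z up along its axis
- beaker: open clear glass beaker, 46 mm in diameter, 58 mm tall, about 0.06 kg; grip it across the outside, 25 to 50 mm above its underside. Stands loose. Origin: centre of its underside, z up along its axis
- long_tray: long grey plastic tray with three square wells in a row, 238 mm (y) by 82 mm (x), with a 3 mm high-set lug reaching 12 mm beyond each end. Wells 74 x 74 mm, centres at y = -78, 0 and +78 mm, x = 0; well floors 3 mm above the bench, walls and dividers 4 mm thick with tops 18 mm above the bench. Fixed to the bench. Origin: centre of its underside on the bench; the row of wells runs along its y, z up
- short_tray: short grey plastic tray with two square wells side by side, 180 mm (y) by 92 mm (x), with a 3 mm high-set lug reaching 12 mm beyond each end. Wells 84 x 84 mm, centres at y = -44 and +44 mm, x = 0; well floors 3 mm above the bench, walls and dividers 4 mm thick with tops 18 mm above the bench. Fixed to the bench. Origin: centre of its underside on the bench; the row of wells runs along its y, z up
- timer: bystander: white square bench timer lying face up, 70 x 64 x 20 mm, loose. Origin: centre of its underside
- petri_dish: bystander: flat closed petri dish, 91 mm in diameter, 15 mm high, loose. Origin: centre of its underside
- forceps: bystander: steel forceps lying flat, pointing away from the robot, between the two trays, 131 x 15 x 9 mm, loose. Origin: centre of its underside, length along its y
There are look-alikes about, which are no part of the job. What is shaped like the jar_a but turquoise is not meant.

How it is judged:
By the outcome, as a careful person would: the job done as asked, in the order asked, and still so for the second after the job is handed in, with the robot touching nothing.
It also fails if it takes over 128 s, if anything falls off the work surface, if the arm or the gripper's body presses on something with over 40 N, if the wrist force passes 120 N, or if a joint passes its speed limit or range.

ROBOT

A 6-joint arm with a two-finger parallel gripper is mounted at the origin on a cart in front of the work surface, level with it; the furniture and walls round the work are solid. World frame = base frame: x ahead of the robot, y to its left, z up, the work surface at z = 0. Lengths are in mm, angles in rad, forces in N, time in s.
With the tool pointing down it reaches from about 325 to 900 mm from the base axis. Payload 6.1 kg.
Tool frame: the origin (TCP) lies between the finger pads; the fingertips stand 19 mm ahead of it and the grasp point (between the pads) is the TCP (tips_ahead is the distance from the TCP to the fingertips, in mm); z points along the fingers, x is the direction in which the jaws open and shut, and the axes are right-handed (so a half turn about z gives the same grasp; the last joint's range is limited). The gripper opens to 85 mm and grips with 20 to 120 N. Pads are 22 mm wide; open, the fingers measure 114 mm over their backs; the gripper's body (76 mm by 85 mm) begins 54 mm behind the grasp point. The pads swing forward as they close: fully open they stand 13 mm farther back than shut.
Start: joints at [1.184, 0.22, 1.526, -0, 1.395, -0.126], TCP at [161.157, 603.858, 250.3] pointing down, gripper open.
Joint ranges: [-2.98, 2.98], [-0.91, 2.08], [0.09, 2.57], [-1.24, 4.39], [0.2, 2.65], [-2.68, 2.68]. Speed limits (rad/s): [2.57, 2.57, 3.01, 3.14, 3.14, 3.14].

INTERFACE

Orientations are given as a 3x3 rotation matrix whose columns are the frame's x, y, z axes.
In Python, from bench import get_obs, snapshot, finish_job, tips_ahead gives the robot as it stands. The module is installed in compiled form; this text tells all that it offers.
- The arm moves only by the shell command python3 -m pendant 'ROWS' [FORCE]. ROWS is JSON, a list of rows, each an object of numbers: "tx", "ty", "tz": the shift along the tool's x, y, z in m; "wx", "wy", "wz": the turn, a rotation vector about the tool's x, y, z in degrees; "fingers": the closure in counts, from 0 (fully open) to 255 (shut). A call has 1 to 8 rows; each row shifts and turns the commanded pose from where the row before left it, along the tool's axes as they then stand; what a row does not reach is not made up. A row lasts 1/10 s, in which the tool goes at most 50 mm and 8.59 degrees, less where a joint would pass 70% of its speed; a pose out of reach is approached as far as the arm can. A call is refused whole if a number of a shift passes 0.05 or a number of a turn 8.59, either way. A call with a gripper value outside its range is refused whole. The fingers move at their own pace and stop on an object; FORCE is the grip in N (left out, the last holds). Time passes only in rows, so rows that do not move let the fingers close. It gives the time, the measured TCP pose, the force and the opening at its end, in the units of the state.
- get_obs(): the state, without advancing time (a new reading comes with each control period).
- snapshot(name): name is "side" or "top" or "wrist"; returns a dict with "img" (480x640x3 uint8, blue, green, red), "range_z" (480x640 float32, mm along the optical axis (not along the pixel's ray), 0 where there is no reading), "mtx" (3x3 intrinsics, pixels), "rvec" (rotation vector, rad) and "tvec" (3), from world to camera coordinates, as OpenCV has them. Camera axes: x right, y down, z forward; pixel columns grow to the right and rows downward; lengths in mm; the calibration is good to about 2 mm. A picture is of the moment at which its call begins.
- finish_job(): hands the job in, once; it reports no verdict.
The state is a dict: "time": time; "joint_pos": joint angles; "dq": joint speeds; "joint_efforts": joint torques, N m; "tool_pos": TCP position; "orientation": TCP orientation; "wrist_force": force on the tool from outside, world axes, zero at the start; "torque": the same for the moment, N m; "opening": opening from 0.0 (shut) to 1.0 (fully open).
Only numpy, scipy, OpenCV 4.12 (cv2) and the standard library are available. Lean on these libraries where they do the work, as an engineer would, in place of code of your own. Each camera call takes 0.05 s, during which the arm holds its last target.

## Working session

There is one attempt and no reset: what is moved stays moved. The work goes in short steps, Python scripts to look and compute and a shell command to move; the robot and the scene stay as the last step left them, time stands still between calls to the robot, and variables do not carry over. Pictures are saved under pics/ and viewed, and the job is handed in when it is done.

```bash
mkdir -p pics; ls; python3 - <<'E'
from bench import get_obs, snapshot, tips_ahead
import cv2,numpy as np
o=get_obs(); 
for k in o: print(k,np.round(np.array(o[k]),3).tolist())
print(tips_ahead)
for n in ["side","top","wrist"]:
    s=snapshot(n); cv2.imwrite(f"pics/{n}0.png",s["img"]); np.savez(f"{n}0.npz",**s)
    R=cv2.Rodrigues(np.array(s["rvec"]))[0]; print(n,(-R.T@np.array(s["tvec"]).ravel()).round(), R.round(2).tolist(), np.array(s["mtx"]).round(1).tolist())
E
```

```text
pics
time 0.0
joint_pos [1.184, 0.221, 1.528, 0.0, 1.395, -0.126]
dq [0.002, -0.0, 0.0, -0.002, -0.001, -0.001]
joint_efforts [-0.0, -49.691, -38.94, -0.0, 0.011, 0.0]
tool_pos [160.917, 603.313, 249.199]
orientation [[0.258, 0.966, -0.001], [0.966, -0.258, -0.002], [-0.002, -0.0, -1.0]]
wrist_force [-1.061, 0.672, -0.959]
torque [-0.029, 0.027, 0.039]
opening 1.0
19.0
side [ -70. -224.  977.] [[0.36, -0.93, -0.01], [-0.77, -0.29, -0.57], [0.53, 0.21, -0.82]] [[469.6, 0.0, 327.1], [0.0, 469.6, 250.2], [0.0, 0.0, 1.0]]
top [ 301.   -7. 1127.] [[-0.09, -1.0, -0.0], [-0.98, 0.09, -0.2], [0.2, -0.02, -0.98]] [[453.8, 0.0, 325.4], [0.0, 453.8, 248.1], [0.0, 0.0, 1.0]]
wrist [ 80. 625. 373.] [[0.26, 0.97, -0.0], [0.91, -0.24, 0.32], [0.31, -0.09, -0.95]] [[381.4, 0.0, 319.3], [0.0, 381.4, 239.1], [0.0, 0.0, 1.0]]
```

View pics/top0.png

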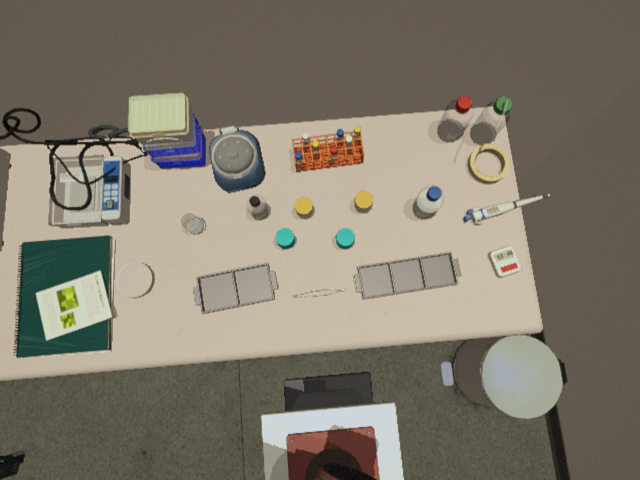

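View pics/side0.png

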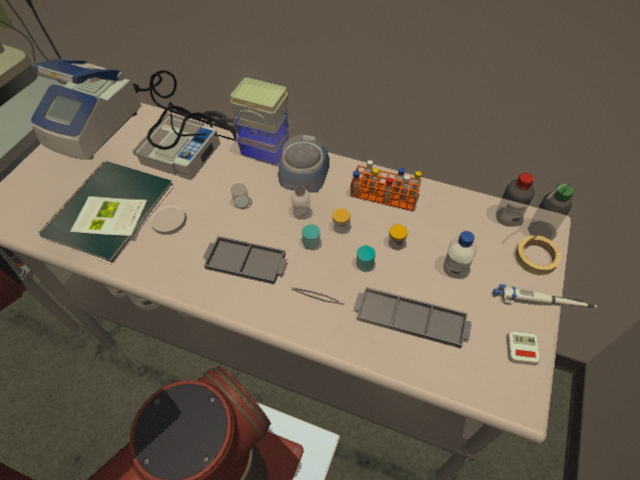

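View pics/wrist0.png

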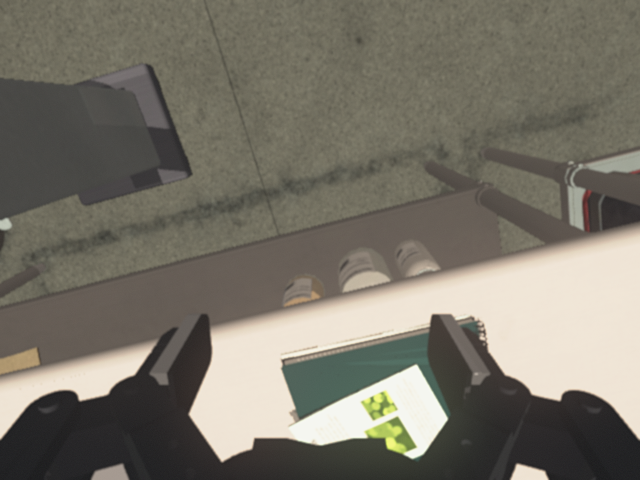

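```bash
python3 - <<'E'
import cv2,numpy as np
t=np.load("top0.npz")["img"]; s=np.load("side0.npz")["img"]
cv2.imwrite("pics/tc1.png",cv2.resize(t[180:320,170:370],None,fx=4,fy=4,interpolation=cv2.INTER_CUBIC))
cv2.imwrite("pics/tc2.png",cv2.resize(t[170:310,330:530],None,fx=4,fy=4,interpolation=cv2.INTER_CUBIC))
cv2.imwrite("pics/sc1.png",cv2.resize(s[170:310,190:390],None,fx=4,fy=4,interpolation=cv2.INTER_CUBIC))
cv2.imwrite("pics/sc2.png",cv2.resize(s[215:355,340:540],None,fx=4,fy=4,interpolation=cv2.INTER_CUBIC))
E
```

```text
(no output)
```

View pics/tc1.png

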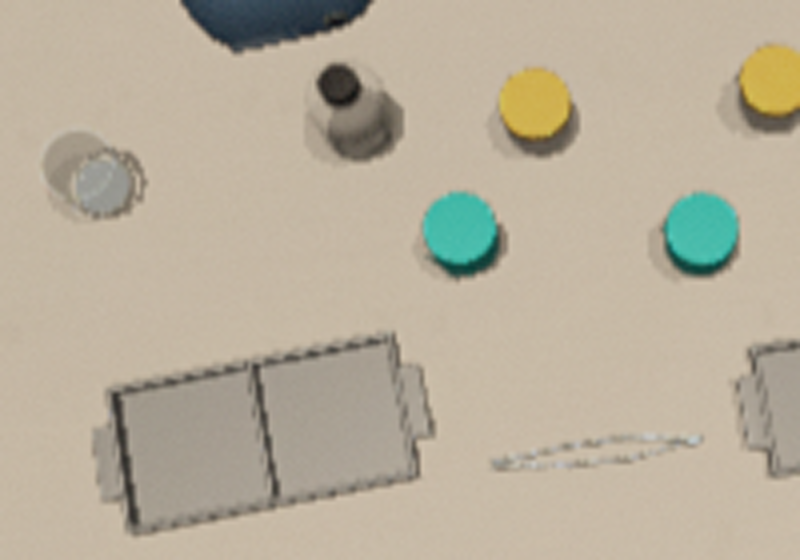

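View pics/tc2.png

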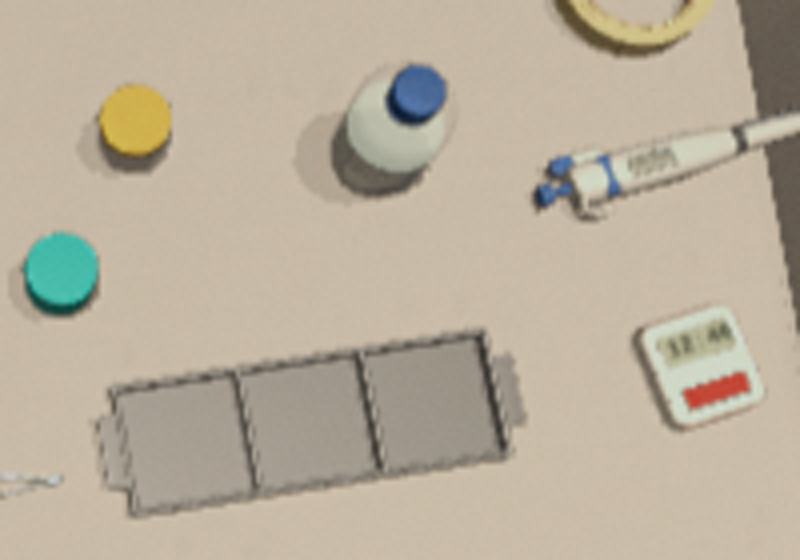

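View pics/sc1.png

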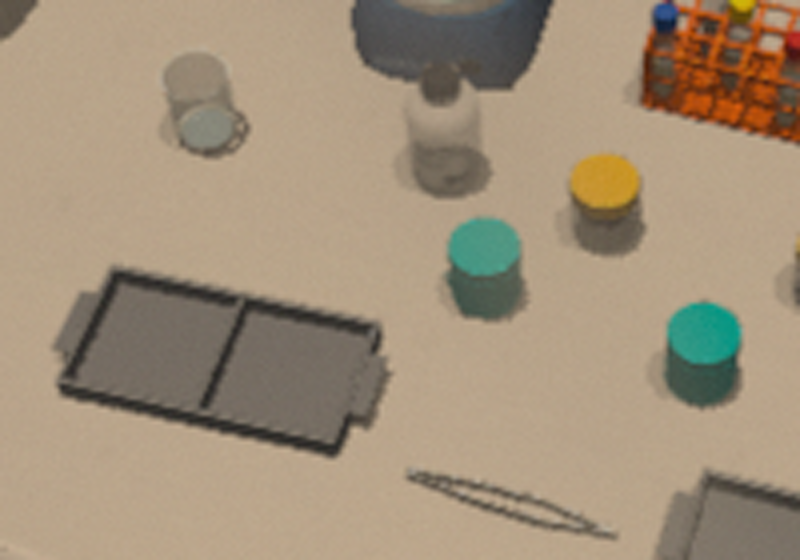

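View pics/sc2.png

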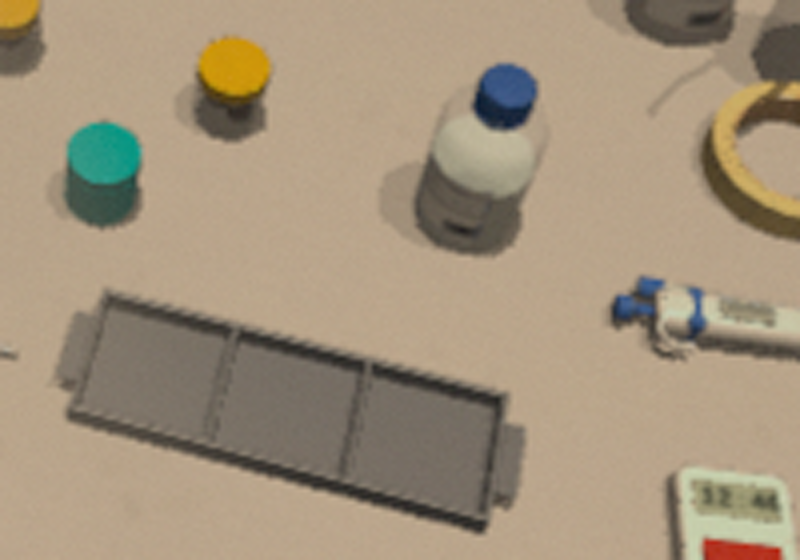

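```bash
cat > h.py <<'E'
import cv2,numpy as np
class C:
    def __init__(s,d):
        s.K=np.array(d["mtx"],float); s.R=cv2.Rodrigues(np.array(d["rvec"],float))[0]; s.t=np.array(d["tvec"],float).ravel(); s.d=np.array(d["range_z"]); s.img=np.array(d["img"])
        s.P=s.K@np.c_[s.R,s.t]
    def bp(s,u,v,z=None):  # pixel + depth -> world
        if z is None:
            w=s.d[int(round(v))-1:int(round(v))+2,int(round(u))-1:int(round(u))+2]; z=np.median(w)
        c=np.linalg.inv(s.K)@[u,v,1]*z
        return s.R.T@(c-s.t)
    def plane(s,u,v,h): # pixel, world height
        o=-s.R.T@s.t; r=s.R.T@np.linalg.inv(s.K)@[u,v,1]
        return o+r*(h-o[2])/r[2]
    def proj(s,p):
        q=s.P@np.r_[p,1]; return q[:2]/q[2]
def tri(a,pa,b,pb):
    X=cv2.triangulatePoints(a.P,b.P,np.array(pa,float).reshape(2,1),np.array(pb,float).reshape(2,1)).ravel(); X=X[:3]/X[3]
    return X, np.linalg.norm(a.proj(X)-pa), np.linalg.norm(b.proj(X)-pb)
def load(f): return C(np.load(f))
E
python3 - <<'E'
from h import *
T=load("top0.npz");S=load("side0.npz")
def c(p,o): return np.array(p)/4+np.array(o)-0.375
t1,t2,s1,s2=(170,180),(330,170),(190,170),(340,215)
pts={"jarL":(c((535,103),t1),c((605,185),s1)),"jarR":(c((136,120),t2),c((234,72),s2)),
"sbcap":(c((338,84),t1),c((441,80),s1)),"lbcap":(c((418,93),t2),c((507,87),s2)),
"beakrim":(c((75,163),t1),c((195,75),s1)),"beakbase":(c((104,185),t1),c((208,130),s1)),
"st_bl":(c((113,388),t1),c((118,272),s1)),"st_br":(c((393,337),t1),c((380,326),s1)),"st_fl":(c((134,532),t1),c((64,384),s1)),"st_fr":(c((417,478),t1),c((335,452),s1)),
"lt_bl":(c((112,388),t2),c((108,294),s2)),"lt_br":(c((483,332),t2),c((506,396),s2)),"lt_fl":(c((133,513),t2),c((74,413),s2)),"lt_fr":(c((508,456),t2),c((483,529),s2)),
"timer":(c((699,368),t2),None),"forcepsL":(c((495,463),t1),c((410,473),s1)),"forcepsR":(c((698,440),t1),c((612,536),s1)),"tealL":(c((461,228),t1),c((485,247),s1)),"tealR":(c((701,229),t1),c((704,333),s1))}
for k,(a,b) in pts.items():
    if b is None: print(k,T.bp(*a).round(1));continue
    X,e,f=tri(T,a,S,b); print(k,X.round(1),round(e,2),round(f,2),"dT",T.bp(*a).round(1),"dS",S.bp(*b).round(1))
E
```

```text
jarL [638.   18.8  46.7] 0.01 0.01 dT [636.6  18.7  51.3] dS [634.2  17.6  51.6]
jarR [ 640.2 -131.6   44.4] 0.15 0.14 dT [ 638.2 -131.1   51.4] dS [ 635.8 -131.8   50. ]
sbcap [646.4 133.2  91.6] 0.26 0.23 dT [644.4 133.1  96.6] dS [642.2 130.5  97.2]
lbcap [ 613.8 -284.2  135.7] 0.17 0.16 dT [ 614.  -284.2  134.6] dS [ 616.1 -284.7  133.2]
beakrim [622.2 300.9  55.8] 0.34 0.3 dT [633.3 312.7  17.3] dS [636.8 310.9  37. ]
beakbase [621.5 299.2   2.1] 0.12 0.11 dT [607.  284.9  53.6] dS [605.  287.1  25.1]
st_bl [488.7 294.8  10.5] 0.06 0.05 dT [487.6 293.4  16.2] dS [486.2 292.3  14.9]
st_br [504.  118.3  19.7] 0.25 0.23 dT [505.1 119.6  12.1] dS [508.2 120.1  13.1]
st_fl [398.7 282.8  15.6] 0.36 0.34 dT [398.1 283.1  17.3] dS [399.1 282.1  15.6]
st_fr [416.9 110.    9.3] 0.32 0.31 dT [417.1 111.3   3.4] dS [419.3 110.8   5.3]
lt_bl [ 478.8 -103.4   14. ] 0.51 0.49 dT [ 477.9 -102.1   16.1] dS [ 477.9 -104.8   16.8]
lt_br [ 492.3 -335.6   20.4] 0.25 0.26 dT [ 492.4 -335.7   18.2] dS [ 494.4 -336.5   17.4]
lt_fl [ 401.1 -109.     7.9] 0.57 0.58 dT [ 400.1 -107.4   12.4] dS [ 399.4 -110.7   12.9]
lt_fr [ 414.9 -342.4    8.5] 0.13 0.14 dT [ 414.6 -341.3   13.4] dS [ 416.5 -342.6    5.2]
timer [ 458.1 -465.9   18. ]
forcepsL [421.8  62.6   5.7] 0.05 0.05 dT [422.4  62.8   0.7] dS [421.9  62.8   5.5]
forcepsR [425.2 -64.    4.8] 0.05 0.05 dT [424.7 -63.7   8.9] dS [426.  -63.9   3.4]
tealL [561.1  69.5  53.1] 0.05 0.05 dT [561.   69.6  53.1] dS [562.2  69.9  51.6]
tealR [547.9 -76.1  52.9] 0.25 0.24 dT [547.8 -75.6  52.3] dS [550.  -76.2  50.2]
```

```bash
python3 - <<'E'
from h import *
T=load("top0.npz");S=load("side0.npz")
def c(p,o): return np.array(p)/4+np.array(o)-0.375
t1,t2,s1,s2=(170,180),(330,170),(190,170),(340,215)
tr={"short":[(113,388),(393,337),(134,532),(417,478),t1,(118,272),(380,326),(64,384),(335,452),s1],"long":[(112,388),(483,332),(133,513),(508,456),t2,(108,294),(506,396),(74,413),(483,529),s2]}
for k,v in tr.items():
    for cam,o,ps in((T,v[4],v[:4]),(S,v[9],v[5:9])):
        q=np.array([cam.plane(*c(p,o),18)[:2] for p in ps])
        d=(q[0]-q[1])+(q[2]-q[3]); yaw=np.degrees(np.arctan2(-d[0],d[1]))
        print(k,q.mean(0).round(1),"yaw",yaw.round(2),"len",np.linalg.norm(d/2).round(1),"wid",np.linalg.norm((q[0]+q[1]-q[2]-q[3])/2).round(1))
def seg(cam,lo,hi,box):
    x0,y0,x1,y1=box; hsv=cv2.cvtColor(cam.img[y0:y1,x0:x1],cv2.COLOR_BGR2HSV); m=cv2.inRange(hsv,lo,hi); n,l,st,ce=cv2.connectedComponentsWithStats(m); i=1+np.argmax(st[1:,4]); return ce[i]+[x0,y0],st[i,4]
Y=((18,120,100),(30,255,255)); B=((100,120,60),(125,255,255)); D=((0,0,0),(180,255,60))
for nm,h,lim,bt,bs in(("jarL",52,Y,(290,190,320,220),(325,200,357,235)),("jarR",52,Y,(350,185,380,215),(385,215,412,250)),("lb",135,B,(420,180,448,205),(455,228,480,244)),("sb",98,D,(245,190,270,208),(290,180,312,197))):
    a,n=seg(T,*lim,bt);b,m=seg(S,*lim,bs); print(nm,a.round(1),n,b.round(1),m,"tri",tri(T,a,S,b)[0].round(1),"T@h",T.plane(*a,h).round(1),"S@h",S.plane(*b,h).round(1))
# tall things map
ys,xs=np.mgrid[0:480:2,0:640:2]; P=np.array([T.bp(x,y,T.d[y,x]) for y,x in zip(ys.ravel(),xs.ravel())])
for nm,x0,x1,y0,y1 in(("blender",640,900,110,300),("rack",640,900,-150,60),("any",660,760,-350,60)):
    m=(P[:,0]>x0)&(P[:,0]<x1)&(P[:,1]>y0)&(P[:,1]<y1)&(P[:,2]>60)&(P[:,2]<400);q=P[m]; print(nm,len(q),q.min(0).round(),q.max(0).round()) if len(q) else print(nm,0)
E
```

```text
short [451.3 201.1] yaw 5.63 len 174.4 wid 89.3
short [450.1 199.1] yaw 5.91 len 174.3 wid 90.1
long [ 445.9 -221.1] yaw 3.6 len 233.9 wid 78.3
long [ 444.5 -223.4] yaw 3.72 len 231.1 wid 82.3
jarL [303.4 205.8] 250 [340.8 215.5] 210 tri [636.   18.6  50.4] T@h [635.4  18.8  52. ] S@h [634.9  18.   52. ]
jarR [363.4 200. ] 250 [398.2 231.2] 217 tri [ 636.9 -130.7   53.5] T@h [ 637.1 -130.3   52. ] S@h [ 638.4 -131.    52. ]
lb [433.7 192.9] 119 [466.5 237.1] 122 tri [ 615.4 -284.9  131.2] T@h [ 613.9 -283.1  135. ] S@h [ 612.8 -285.2  135. ]Traceback (most recent call last):
  File "<stdin>", line 15, in <module>
  File "<stdin>", line 12, in seg
    return _wrapfunc(a, 'argmax', axis=axis, out=out, **kwds)
    return bound(*args, **kwds)
ValueError: attempt to get argmax of an empty sequence
```

```bash
python3 - <<'E'
from h import *
T=load("top0.npz");S=load("side0.npz")
for cam in(T,S):
    v,u=np.mgrid[0:480,0:640]; z=cam.d; c=np.stack([(u-cam.K[0,2])/cam.K[0,0]*z,(v-cam.K[1,2])/cam.K[1,1]*z,z],-1).reshape(-1,3)
    P=(c-cam.t)@cam.R; P=P[z.ravel()>0]
    for nm,x0,x1,y0,y1,z0 in(("blender",600,900,140,300,20),("blender>100",600,900,110,300,101),("rack",670,900,-150,80,20),("lbnear",560,700,-400,-200,20),("sb",620,665,100,160,20),("any tall",300,650,-500,400,80)):
        m=(P[:,0]>x0)&(P[:,0]<x1)&(P[:,1]>y0)&(P[:,1]<y1)&(P[:,2]>z0)&(P[:,2]<400);q=P[m]
        if len(q): print(nm,len(q),np.percentile(q,1,0).round(),np.percentile(q,99,0).round())
E
```

```text
blender 4255 [612. 141.  25.] [869. 299. 209.]
blender>100 2790 [724. 131. 102.] [871. 299. 209.]
rack 1632 [ 746. -141.   27.] [817.  32.  91.]
lbnear 755 [ 584. -314.   22.] [ 641. -256.  137.]
sb 393 [620. 110.  23.] [662. 154. 100.]
any tall 657 [ 585. -312.   80.] [648. 143. 137.]
blender 3536 [605. 141.  23.] [869. 299. 207.]
blender>100 2067 [725. 131. 102.] [870. 299. 207.]
rack 1521 [ 747. -143.   23.] [818.  30.  90.]
lbnear 1027 [ 585. -317.   21.] [ 631. -258.  136.]
sb 456 [621. 109.  21.] [659. 152.  98.]
any tall 711 [ 587. -315.   80.] [648. 140. 136.]
```

```bash
python3 - <<'E'
from h import *
T=load("top0.npz");cam=T
v,u=np.mgrid[0:480,0:640]; z=cam.d; c=np.stack([(u-cam.K[0,2])/cam.K[0,0]*z,(v-cam.K[1,2])/cam.K[1,1]*z,z],-1).reshape(-1,3)
P=(c-cam.t)@cam.R
for y0,y1 in((80,110),(110,150),(150,180),(180,220),(220,260),(260,340)):
    m=(P[:,0]>668)&(P[:,1]>y0)&(P[:,1]<y1)&(P[:,2]>15); print(y0,y1,P[m][:,0].min().round() if m.any() else None)
E
python3 -m pendant '[{"wz":8.5},{"wz":8.5},{"wz":8.5},{"wz":8.5},{"wz":8.5},{"wz":8.5},{"wz":8.5},{"wz":8.5}]' 40
```

```text
80 110 924.0
110 150 703.0
150 180 697.0
180 220 694.0
220 260 706.0
260 340 776.0invalid input
```

```bash
python3 -m pendant '[{"tx":0,"ty":0,"tz":0,"wx":0,"wy":0,"wz":8.5,"fingers":0}]'; python3 -m pendant '[{"wz":8.5}]'; python3 -m pendant '[{"wz":8.5,"fingers":0}]' 40
```

```text
time: 0.25
tool_pos: [161.0, 603.6, 249.7]
orientation: [[0.399, 0.917, -0.0], [0.917, -0.399, -0.001], [-0.001, 0.0, -1.0]]
wrist_force: [-0.0, -0.9, 0.8]
opening: 0.999invalid input
invalid input
```

```bash
python3 -m pendant '[{"tx":0,"ty":0,"tz":0,"wx":0,"wy":0,"wz":8.5,"fingers":0},{"tx":0,"ty":0,"tz":0,"wx":0,"wy":0,"wz":8.5,"fingers":0},{"tx":0,"ty":0,"tz":0,"wx":0,"wy":0,"wz":8.5,"fingers":0},{"tx":0,"ty":0,"tz":0,"wx":0,"wy":0,"wz":8.5,"fingers":0},{"tx":0,"ty":0,"tz":0,"wx":0,"wy":0,"wz":8.5,"fingers":0},{"tx":0,"ty":0,"tz":0,"wx":0,"wy":0,"wz":8.5,"fingers":0},{"tx":0,"ty":0,"tz":0,"wx":0,"wy":0,"wz":8.5,"fingers":0},{"tx":0,"ty":0,"tz":0,"wx":0,"wy":0,"wz":7.1,"fingers":0}]' 40
```

```text
time: 1.05
tool_pos: [161.1, 603.6, 249.8]
orientation: [[1.0, -0.007, -0.0], [-0.007, -1.0, -0.001], [-0.0, 0.001, -1.0]]
wrist_force: [-0.3, -0.5, 0.3]
opening: 1.002
```

```bash
python3 -m pendant '[{"tx":0.038,"ty":0.025,"tz":0,"wx":0,"wy":0,"wz":0,"fingers":0},{"tx":0.038,"ty":0.025,"tz":0,"wx":0,"wy":0,"wz":0,"fingers":0},{"tx":0.038,"ty":0.025,"tz":0,"wx":0,"wy":0,"wz":0,"fingers":0},{"tx":0.038,"ty":0.025,"tz":0,"wx":0,"wy":0,"wz":0,"fingers":0},{"tx":0.038,"ty":0.025,"tz":0,"wx":0,"wy":0,"wz":0,"fingers":0},{"tx":0.038,"ty":0.025,"tz":0,"wx":0,"wy":0,"wz":0,"fingers":0},{"tx":0.038,"ty":0.025,"tz":0,"wx":0,"wy":0,"wz":0,"fingers":0},{"tx":0.038,"ty":0.025,"tz":0,"wx":0,"wy":0,"wz":0,"fingers":0}]' 40;  python3 -m pendant '[{"tx":0.038,"ty":0.025,"tz":0,"wx":0,"wy":0,"wz":0,"fingers":0},{"tx":0.038,"ty":0.025,"tz":0,"wx":0,"wy":0,"wz":0,"fingers":0},{"tx":0.0,"ty":0.0,"tz":0,"wx":0,"wy":0,"wz":0,"fingers":0}]' 40
```

```text
time: 1.85
tool_pos: [466.2, 402.3, 250.0]
orientation: [[1.0, -0.001, -0.0], [-0.001, -1.0, -0.0], [-0.0, 0.0, -1.0]]
wrist_force: [0.6, -0.0, 0.6]
opening: 1.001
time: 2.15
tool_pos: [545.1, 349.5, 249.6]
orientation: [[1.0, -0.006, 0.001], [-0.006, -1.0, -0.002], [0.001, 0.002, -1.0]]
wrist_force: [-0.5, 0.5, 0.3]
opening: 1.0
```

```bash
cat > w.py <<'E'
import sys,cv2,numpy as np
from bench import snapshot,get_obs
n,name=sys.argv[1:3]
s=snapshot(n); np.savez(name+".npz",**s); cv2.imwrite(f"pics/{name}.png",s["img"]); o=get_obs(); print(o["time"],np.round(o["tool_pos"],1))
E
python3 w.py wrist w1
```

```text
2.2 [542.9 351.3 249.5]
```

View pics/w1.png

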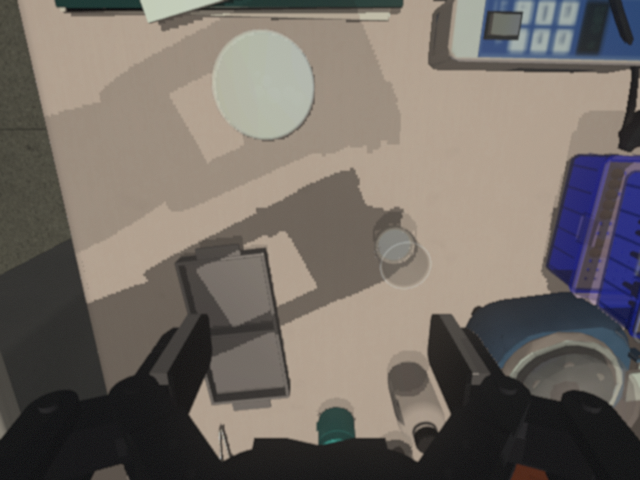

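```bash
python3 - <<'E'
from h import *
W=load("w1.npz");T=load("top0.npz")
print("rim",W.plane(404,262,58),"base",W.plane(396,245,0), "depth pts")
def c(p,o): return np.array(p)/4+np.array(o)-0.375
print(tri(W,np.array([404,262.]),T,c((75,163),(170,180))), tri(W,np.array([396,245.]),T,c((104,185),(170,180))))
# short tray corners: outer top
for p in((178,264),(266,249),(212,403),(290,394)): print(W.plane(*p,18).round(1))
print("blender/ handle edge", W.plane(470,330,100).round())
E
python3 - <<'E'
import cv2
i=cv2.imread("pics/w1.png"); cv2.imwrite("pics/w1c.png",cv2.resize(i[190:340,340:490],None,fx=4,fy=4))
E
```

```text
rim [620.14796338 302.73962027  58.        ] base [624.40150702 297.88755962   0.        ] depth pts
(array([621.37871866, 301.62134899,  55.58444537]), np.float64(0.730066503528065), np.float64(0.19381020918560402)) (array([622.65716838, 298.88861607,   2.0321077 ]), np.float64(1.2761129174454902), np.float64(0.3717486570817282))
[402.5 285.6  18. ]
[491.8 301.1  18. ]
[419.7 112.   18. ]
[510.1 124.1  18. ]
blender/ handle edge [669. 259. 100.]
```

View pics/w1c.png

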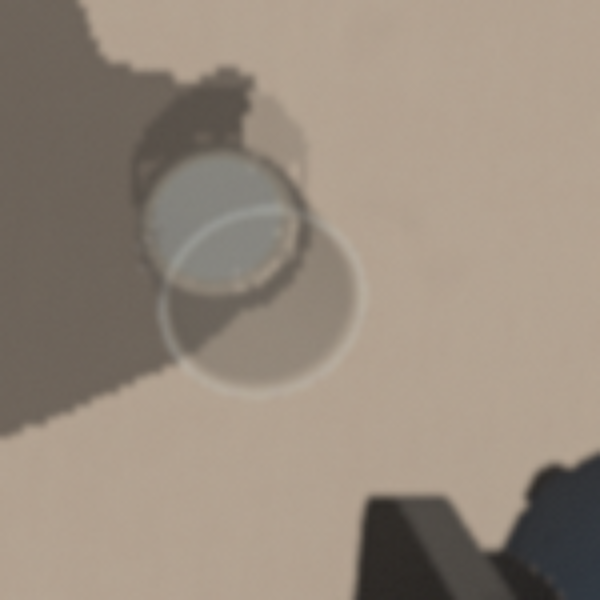

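```bash
python3 -m pendant '[{"tx":0.027,"ty":0.018,"tz":0.03,"wx":0,"wy":0,"wz":0,"fingers":0},{"tx":0.027,"ty":0.018,"tz":0.03,"wx":0,"wy":0,"wz":0,"fingers":0},{"tx":0.026,"ty":0.017,"tz":0.03,"wx":0,"wy":0,"wz":0,"fingers":0},{"tx":0,"ty":0,"tz":0.0,"wx":0,"wy":0,"wz":0,"fingers":0},{"tx":0.0,"ty":0.0,"tz":0,"wx":0,"wy":0,"wz":0,"fingers":0},{"tx":0.0,"ty":0.0,"tz":0,"wx":0,"wy":0,"wz":0,"fingers":0}]' 40; for i in 1 2 3 4; do python3 -c "
from bench import get_obs
o=get_obs();print(o['tool_pos'],o['dq'],o['time'])"; done
```

```text
time: 2.8
tool_pos: [620.5, 302.0, 161.6]
orientation: [[1.0, 0.001, 0.001], [0.001, -1.0, 0.001], [0.001, -0.001, -1.0]]
wrist_force: [-0.6, 0.1, 0.3]
opening: 1.003
[620.48174192 301.99528806 161.62384697] [ 0.00715589 -0.01784211 -0.00878441 -0.00322659 -0.00197602 -0.00178688] 2.8
[620.48174192 301.99528806 161.62384697] [ 0.00715589 -0.01784211 -0.00878441 -0.00322659 -0.00197602 -0.00178688] 2.8
[620.48174192 301.99528806 161.62384697] [ 0.00715589 -0.01784211 -0.00878441 -0.00322659 -0.00197602 -0.00178688] 2.8
[620.48174192 301.99528806 161.62384697] [ 0.00715589 -0.01784211 -0.00878441 -0.00322659 -0.00197602 -0.00178688] 2.8
```

```bash
python3 -m pendant '[{"tx":0,"ty":0,"tz":0.035,"wx":0,"wy":0,"wz":0,"fingers":0},{"tx":0,"ty":0,"tz":0.035,"wx":0,"wy":0,"wz":0,"fingers":0},{"tx":0,"ty":0,"tz":0.025,"wx":0,"wy":0,"wz":0,"fingers":0},{"tx":0,"ty":0,"tz":0.02,"wx":0,"wy":0,"wz":0,"fingers":0},{"tx":0.0,"ty":0.0,"tz":0,"wx":0,"wy":0,"wz":0,"fingers":0},{"tx":0.0,"ty":0.0,"tz":0,"wx":0,"wy":0,"wz":0,"fingers":60}]' 25;python3 w.py wrist w2
```

```text
time: 3.4
tool_pos: [621.1, 301.8, 47.1]
orientation: [[1.0, 0.001, 0.002], [0.001, -1.0, 0.001], [0.002, -0.001, -1.0]]
wrist_force: [0.2, 1.4, 1.0]
opening: 0.858
3.45 [621.9 301.8  48. ]
```

View pics/w2.png

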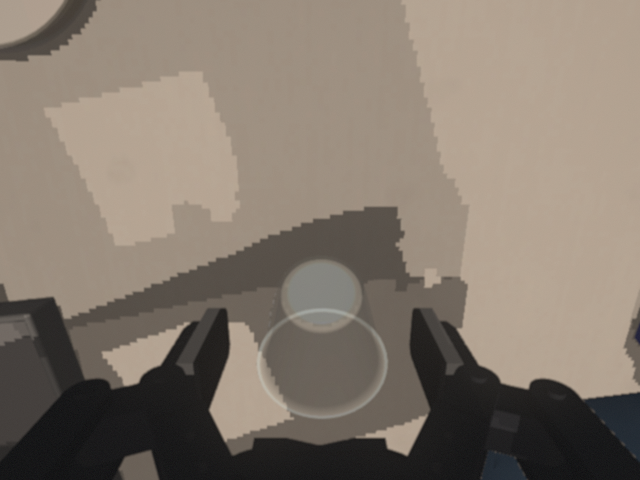

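```bash
python3 - <<'E'
from h import *
W=load("w2.npz")
print(W.plane(322,363,58),W.plane(322,296,2))
E
python3 -m pendant '[{"tx":0,"ty":0,"tz":0,"wx":0,"wy":0,"wz":0,"fingers":255},{"tx":0,"ty":0,"tz":0,"wx":0,"wy":0,"wz":0,"fingers":255},{"tx":0,"ty":0,"tz":0,"wx":0,"wy":0,"wz":0,"fingers":255},{"tx":0,"ty":0,"tz":0,"wx":0,"wy":0,"wz":0,"fingers":255},{"tx":0.0,"ty":0.0,"tz":0,"wx":0,"wy":0,"wz":0,"fingers":255},{"tx":0.0,"ty":0.0,"tz":0,"wx":0,"wy":0,"wz":0,"fingers":255}]' 25
```

```text
[621.62878813 300.77527321  58.        ] [622.11094876 298.00731979   2.        ]
time: 4.05
tool_pos: [622.2, 301.3, 48.0]
orientation: [[1.0, -0.001, 0.003], [-0.001, -1.0, 0.002], [0.003, -0.002, -1.0]]
wrist_force: [-1.6, 0.9, 7.2]
opening: 0.523
```

```bash
python3 -m pendant '[{"tx":0,"ty":0,"tz":-0.01,"wx":0,"wy":0,"wz":0,"fingers":255},{"tx":0,"ty":0,"tz":-0.03,"wx":0,"wy":0,"wz":0,"fingers":255},{"tx":0,"ty":0,"tz":-0.04,"wx":0,"wy":0,"wz":0,"fingers":255},{"tx":0,"ty":0,"tz":-0.03,"wx":0,"wy":0,"wz":0,"fingers":255},{"tx":-0.01,"ty":0.025,"tz":0,"wx":0,"wy":0,"wz":0,"fingers":255},{"tx":-0.012,"ty":0.03,"tz":0,"wx":0,"wy":0,"wz":0,"fingers":255},{"tx":-0.015,"ty":0.036,"tz":0,"wx":0,"wy":0,"wz":0,"fingers":255},{"tx":-0.015,"ty":0.036,"tz":0,"wx":0,"wy":0,"wz":0,"fingers":255}]' 25
python3 -m pendant '[{"tx":-0.015,"ty":0.036,"tz":0,"wx":0,"wy":0,"wz":0,"fingers":255},{"tx":-0.015,"ty":0.036,"tz":0,"wx":0,"wy":0,"wz":0,"fingers":255},{"tx":-0.015,"ty":0.036,"tz":0,"wx":0,"wy":0,"wz":0,"fingers":255},{"tx":-0.015,"ty":0.036,"tz":0,"wx":0,"wy":0,"wz":0,"fingers":255},{"tx":-0.015,"ty":0.036,"tz":0,"wx":0,"wy":0,"wz":0,"fingers":255},{"tx":-0.015,"ty":0.036,"tz":0,"wx":0,"wy":0,"wz":0,"fingers":255},{"tx":-0.012,"ty":0.03,"tz":0,"wx":0,"wy":0,"wz":0,"fingers":255},{"tx":0,"ty":0,"tz":0,"wx":0,"wy":0,"wz":0,"fingers":255}]' 25; python3 w.py wrist w3
```

```text
time: 4.85
tool_pos: [568.4, 172.5, 156.3]
orientation: [[1.0, -0.0, 0.001], [-0.0, -1.0, 0.0], [0.001, -0.0, -1.0]]
wrist_force: [0.4, -0.3, -0.4]
opening: 0.525
time: 5.65
tool_pos: [465.8, -75.4, 156.3]
orientation: [[1.0, -0.005, 0.001], [-0.005, -1.0, -0.002], [0.001, 0.002, -1.0]]
wrist_force: [-0.5, 0.4, -0.9]
opening: 0.522
5.7 [466.5 -73.9 156.3]
```

View pics/w3.png

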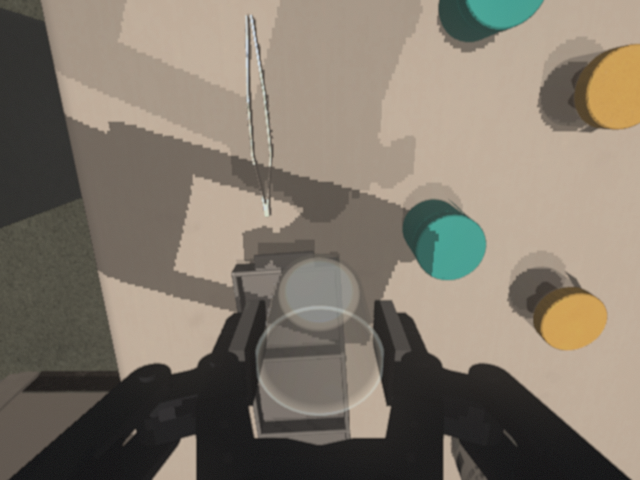

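```bash
python3 -m pendant '[{"tx":-0.013,"ty":0.036,"tz":0,"wx":0,"wy":0,"wz":0,"fingers":255},{"tx":-0.011,"ty":0.034,"tz":0,"wx":0,"wy":0,"wz":0,"fingers":255},{"tx":0,"ty":0,"tz":0,"wx":0,"wy":0,"wz":0,"fingers":255},{"tx":0,"ty":0,"tz":0,"wx":0,"wy":0,"wz":0,"fingers":255}]' 25; python3 w.py wrist w4
```

```text
time: 6.1
tool_pos: [443.1, -142.0, 155.7]
orientation: [[1.0, -0.002, 0.001], [-0.002, -1.0, 0.0], [0.001, -0.0, -1.0]]
wrist_force: [-0.1, 0.9, -0.7]
opening: 0.524
6.15 [ 443.1 -141.5  155.6]
```

View pics/w4.png

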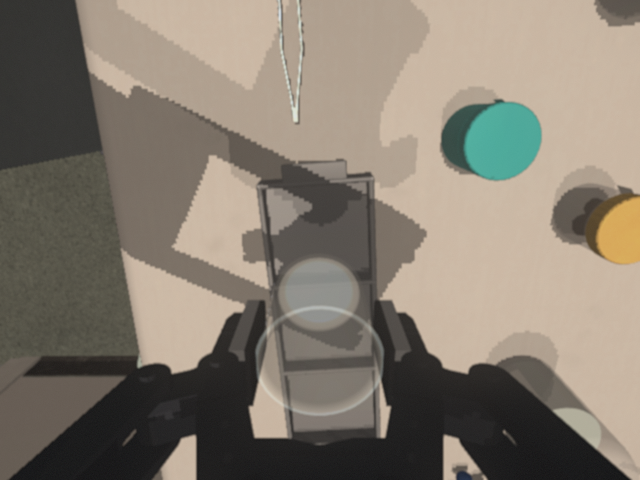

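```bash
python3 - <<'E'
import cv2
i=cv2.imread("pics/w4.png"); cv2.imwrite("pics/w4c.png",cv2.resize(i[150:300,240:400],None,fx=4,fy=4,interpolation=cv2.INTER_CUBIC))
E
```

```text
(no output)
```

View pics/w4c.png

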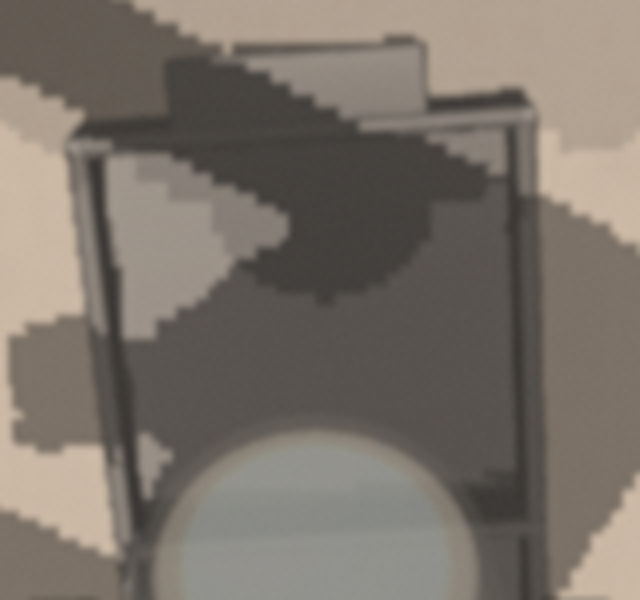

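```bash
python3 - <<'E'
from h import *
W=load("w4.npz")
a,b,c,d=[W.plane(u,v,18)[:2] for u,v in((257.1,185.9),(373.4,178.4),(272.1,285.9),(374.6,281.6))]
print(a,b,c,d)
m=(a+b)/2; u=(a-b)/np.linalg.norm(a-b); print(np.linalg.norm(a-b))
# yaw: tray x axis = b-a
x=(b-a)/np.linalg.norm(b-a); y=np.array([-x[1],x[0]]); print("yaw",np.degrees(np.arctan2(x[1],x[0])))
for yaw in(np.arctan2(x[1],x[0]),np.radians(3.65)):
    y=np.array([-np.sin(yaw),np.cos(yaw)])
    for k in(41,119,197): print(k,(m-y*k).round(1))
E
```

```text
[ 399.95212231 -109.01189047] [ 480.04036029 -103.98106392] [ 407.12648167 -185.17491299] [ 484.36338418 -181.78597425]
80.24609073556327
yaw 3.5943717429629047
41 [ 442.6 -147.4]
119 [ 447.5 -225.3]
197 [ 452.3 -303.1]
41 [ 442.6 -147.4]
119 [ 447.6 -225.3]
197 [ 452.5 -303.1]
```

```bash
python3 -m pendant '[{"tx":-0.001,"ty":0.004,"tz":0.03,"wx":0,"wy":0,"wz":0,"fingers":255},{"tx":0,"ty":0,"tz":0.035,"wx":0,"wy":0,"wz":0,"fingers":255},{"tx":0,"ty":0,"tz":0.02,"wx":0,"wy":0,"wz":0,"fingers":255},{"tx":0,"ty":0,"tz":0.01,"wx":0,"wy":0,"wz":0,"fingers":255},{"tx":0,"ty":0,"tz":0.005,"wx":0,"wy":0,"wz":0,"fingers":255},{"tx":0,"ty":0,"tz":0,"wx":0,"wy":0,"wz":0,"fingers":255},{"tx":0,"ty":0,"tz":0,"wx":0,"wy":0,"wz":0,"fingers":255}]' 25
python3 -m pendant '[{"tx":0,"ty":0,"tz":0.002,"wx":0,"wy":0,"wz":0,"fingers":255},{"tx":0,"ty":0,"tz":0,"wx":0,"wy":0,"wz":0,"fingers":255}]' 25
```

```text
time: 6.85
tool_pos: [442.6, -146.5, 56.4]
orientation: [[1.0, -0.0, 0.002], [-0.0, -1.0, -0.001], [0.002, 0.001, -1.0]]
wrist_force: [-0.5, 0.3, 0.1]
opening: 0.523
time: 7.05
tool_pos: [442.1, -146.6, 53.9]
orientation: [[1.0, -0.001, 0.001], [-0.001, -1.0, -0.001], [0.001, 0.001, -1.0]]
wrist_force: [-0.2, 0.2, -0.8]
opening: 0.528
```

```bash
python3 -m pendant '[{"tx":0,"ty":0,"tz":0.001,"wx":0,"wy":0,"wz":0,"fingers":255},{"tx":0,"ty":0,"tz":0.001,"wx":0,"wy":0,"wz":0,"fingers":255},{"tx":0,"ty":0,"tz":0,"wx":0,"wy":0,"wz":0,"fingers":255}]' 25
python3 -m pendant '[{"tx":0,"ty":0,"tz":0.001,"wx":0,"wy":0,"wz":0,"fingers":255},{"tx":0,"ty":0,"tz":0,"wx":0,"wy":0,"wz":0,"fingers":255}]' 25; python3 w.py side s2;  python3 - <<'E'
import cv2
i=cv2.imread("pics/s2.png"); cv2.imwrite("pics/s2c.png",cv2.resize(i[230:360,340:540],None,fx=4,fy=4,interpolation=cv2.INTER_CUBIC))
E
```

```text
time: 7.35
tool_pos: [441.5, -146.3, 51.2]
orientation: [[1.0, -0.001, -0.0], [-0.001, -1.0, 0.0], [-0.0, -0.0, -1.0]]
wrist_force: [0.2, 0.2, 0.2]
opening: 0.522
time: 7.55
tool_pos: [441.6, -146.6, 51.1]
orientation: [[1.0, -0.001, -0.0], [-0.001, -1.0, -0.0], [-0.0, 0.0, -1.0]]
wrist_force: [-4.0, 0.2, 7.8]
opening: 0.525
7.6 [ 441.6 -146.5   51. ]
```

View pics/s2c.png

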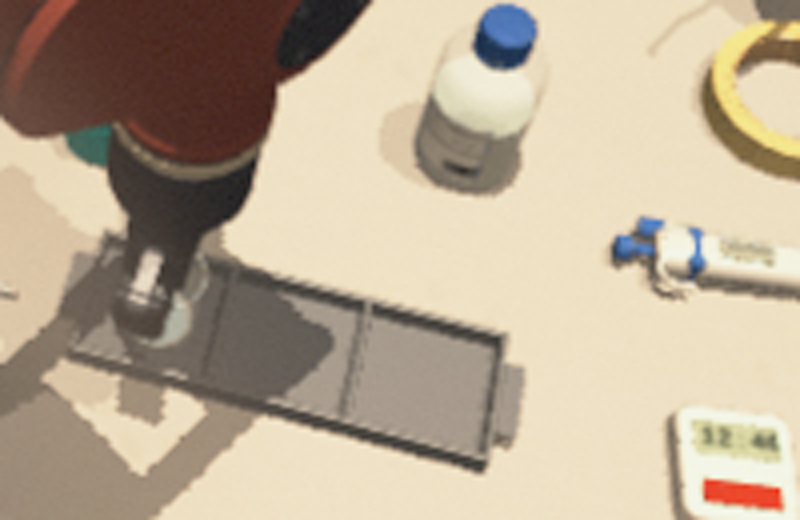

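```bash
python3 -m pendant '[{"tx":0,"ty":0,"tz":0,"wx":0,"wy":0,"wz":0,"fingers":60},{"tx":0,"ty":0,"tz":0,"wx":0,"wy":0,"wz":0,"fingers":60},{"tx":0,"ty":0,"tz":0,"wx":0,"wy":0,"wz":0,"fingers":60},{"tx":0,"ty":0,"tz":-0.01,"wx":0,"wy":0,"wz":0,"fingers":60},{"tx":0,"ty":0,"tz":-0.02,"wx":0,"wy":0,"wz":0,"fingers":60},{"tx":0,"ty":0,"tz":-0.04,"wx":0,"wy":0,"wz":0,"fingers":60},{"tx":0,"ty":0,"tz":-0.04,"wx":0,"wy":0,"wz":0,"fingers":60},{"tx":0,"ty":0,"tz":0,"wx":0,"wy":0,"wz":0,"fingers":60}]' 25
python3 w.py wrist w5
```

```text
time: 8.4
tool_pos: [445.3, -148.3, 167.1]
orientation: [[1.0, -0.001, 0.01], [-0.001, -1.0, -0.005], [0.01, 0.005, -1.0]]
wrist_force: [1.3, -1.4, 0.9]
opening: 0.764
8.45 [ 443.9 -147.5  164.3]
```

View pics/w5.png

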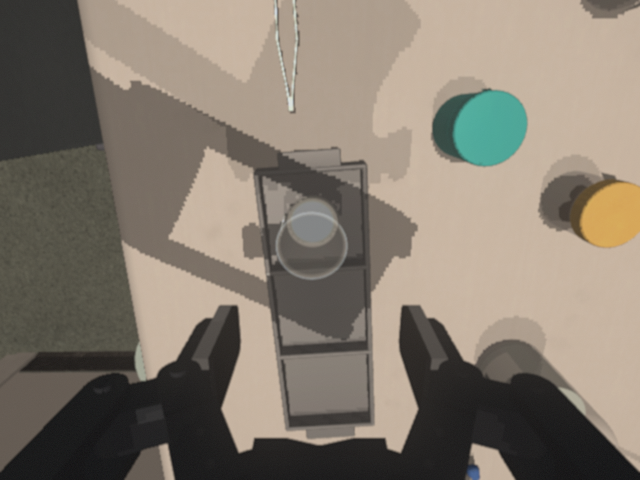

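```bash
python3 -m pendant '[{"tx":0.03,"ty":-0.003,"tz":0,"wx":0,"wy":0,"wz":0,"fingers":30},{"tx":0.036,"ty":-0.003,"tz":0,"wx":0,"wy":0,"wz":0,"fingers":30},{"tx":0.036,"ty":-0.003,"tz":0,"wx":0,"wy":0,"wz":0,"fingers":30},{"tx":0.036,"ty":-0.003,"tz":0,"wx":0,"wy":0,"wz":0,"fingers":30},{"tx":0.036,"ty":-0.003,"tz":0,"wx":0,"wy":0,"wz":0,"fingers":30},{"tx":0.02,"ty":0,"tz":0,"wx":0,"wy":0,"wz":0,"fingers":30},{"tx":0,"ty":0,"tz":0,"wx":0,"wy":0,"wz":0,"fingers":30},{"tx":0,"ty":0,"tz":0,"wx":0,"wy":0,"wz":0,"fingers":30}]' 25
python3 w.py wrist w6
```

```text
time: 9.25
tool_pos: [634.5, -131.1, 158.7]
orientation: [[1.0, -0.0, -0.003], [-0.0, -1.0, 0.001], [-0.003, -0.001, -1.0]]
wrist_force: [0.3, -0.2, -0.3]
opening: 0.879
9.3 [ 634.1 -131.3  159. ]
```

View pics/w6.png

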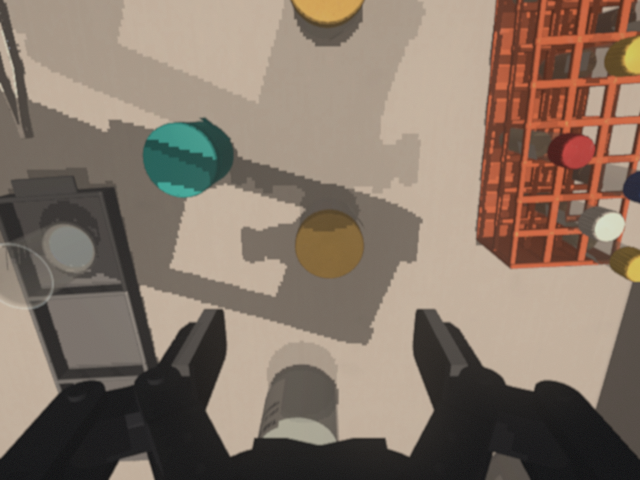

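```bash
python3 - <<'E'
from h import *
W=load("w6.npz"); T=load("top0.npz")
print(W.plane(329.5,244,52), tri(W,np.array([329.5,244]),T,np.array([363.4,200.])))
print("jarL near edge",W.plane(327,24,52))
E
```

```text
[ 640.26028032 -129.69295086   52.        ] (array([ 639.91997554, -131.72105337,   44.26152522]), np.float64(1.3021608663333368), np.float64(0.24225074603282606))
jarL near edge [637.88691914  -4.85980577  52.        ]
```

```bash
python3 -m pendant '[{"tx":0.004,"ty":-0.001,"tz":0.035,"wx":0,"wy":0,"wz":0,"fingers":30},{"tx":0,"ty":0,"tz":0.035,"wx":0,"wy":0,"wz":0,"fingers":30},{"tx":0,"ty":0,"tz":0.03,"wx":0,"wy":0,"wz":0,"fingers":30},{"tx":0,"ty":0,"tz":0.018,"wx":0,"wy":0,"wz":0,"fingers":30},{"tx":0,"ty":0,"tz":0,"wx":0,"wy":0,"wz":0,"fingers":30},{"tx":0,"ty":0,"tz":0,"wx":0,"wy":0,"wz":0,"fingers":30},{"tx":0,"ty":0,"tz":0,"wx":0,"wy":0,"wz":0,"fingers":60}]' 30
python3 w.py wrist w7
```

```text
time: 10.0
tool_pos: [641.1, -131.1, 44.7]
orientation: [[1.0, -0.001, 0.003], [-0.001, -1.0, -0.001], [0.003, 0.001, -1.0]]
wrist_force: [0.2, 0.1, 0.7]
opening: 0.766
10.05 [ 641.2 -131.1   44.8]
```

View pics/w7.png

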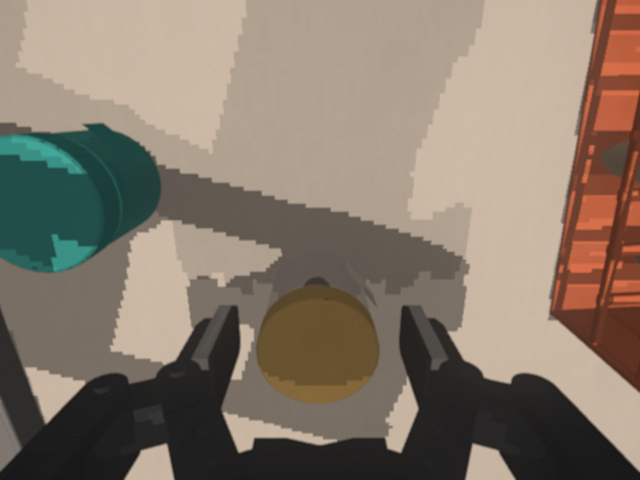

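```bash
python3 - <<'E'
from h import *
W=load("w7.npz"); print(W.plane(318,345,52))
E
python3 -m pendant '[{"tx":-0.001,"ty":0,"tz":0.005,"wx":0,"wy":0,"wz":0,"fingers":60},{"tx":0,"ty":0,"tz":0,"wx":0,"wy":0,"wz":0,"fingers":60},{"tx":0,"ty":0,"tz":0,"wx":0,"wy":0,"wz":0,"fingers":255},{"tx":0,"ty":0,"tz":0,"wx":0,"wy":0,"wz":0,"fingers":255},{"tx":0,"ty":0,"tz":0,"wx":0,"wy":0,"wz":0,"fingers":255},{"tx":0,"ty":0,"tz":0,"wx":0,"wy":0,"wz":0,"fingers":255},{"tx":0,"ty":0,"tz":0,"wx":0,"wy":0,"wz":0,"fingers":255},{"tx":0,"ty":0,"tz":0,"wx":0,"wy":0,"wz":0,"fingers":255}]' 35
```

```text
[ 640.1994794  -127.23175952   52.        ]
time: 10.85
tool_pos: [638.8, -130.6, 37.8]
orientation: [[1.0, -0.001, 0.0], [-0.001, -1.0, -0.0], [0.0, 0.0, -1.0]]
wrist_force: [-1.9, 0.8, 5.8]
opening: 0.48
```

```bash
python3 -m pendant '[{"tx":0,"ty":0,"tz":-0.01,"wx":0,"wy":0,"wz":0,"fingers":255},{"tx":0,"ty":0,"tz":-0.03,"wx":0,"wy":0,"wz":0,"fingers":255},{"tx":0,"ty":0,"tz":-0.04,"wx":0,"wy":0,"wz":0,"fingers":255},{"tx":0,"ty":0,"tz":-0.04,"wx":0,"wy":0,"wz":0,"fingers":255},{"tx":-0.02,"ty":0.018,"tz":0,"wx":0,"wy":0,"wz":0,"fingers":255},{"tx":-0.03,"ty":0.027,"tz":0,"wx":0,"wy":0,"wz":0,"fingers":255},{"tx":-0.03,"ty":0.027,"tz":0,"wx":0,"wy":0,"wz":0,"fingers":255},{"tx":-0.03,"ty":0.027,"tz":0,"wx":0,"wy":0,"wz":0,"fingers":255}]' 35
python3 -m pendant '[{"tx":-0.03,"ty":0.027,"tz":0,"wx":0,"wy":0,"wz":0,"fingers":255},{"tx":-0.03,"ty":0.027,"tz":0,"wx":0,"wy":0,"wz":0,"fingers":255},{"tx":-0.018,"ty":0.018,"tz":0,"wx":0,"wy":0,"wz":0,"fingers":255},{"tx":0,"ty":0,"tz":0,"wx":0,"wy":0,"wz":0,"fingers":255},{"tx":0,"ty":0,"tz":0,"wx":0,"wy":0,"wz":0,"fingers":255}]' 35
python3 w.py wrist w8
```

```text
time: 11.65
tool_pos: [527.2, -229.9, 157.3]
orientation: [[1.0, 0.0, -0.0], [0.0, -1.0, -0.0], [-0.0, 0.0, -1.0]]
wrist_force: [-0.8, 0.1, -1.2]
opening: 0.48
time: 12.15
tool_pos: [450.2, -301.6, 157.3]
orientation: [[1.0, -0.002, 0.0], [-0.002, -1.0, 0.0], [0.0, -0.0, -1.0]]
wrist_force: [0.4, 0.8, -1.7]
opening: 0.483
12.2 [ 450.7 -301.1  157.3]
```

View pics/w8.png

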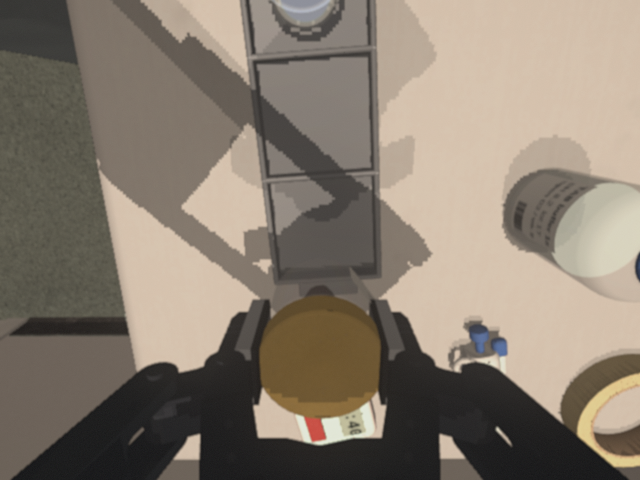

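```bash
python3 - <<'E'
from h import *
W=load("w8.npz")
P=[W.plane(u,v,18)[:2] for u,v in((276,281),(381,275),(265,180),(378,172),(250,58),(375,48))]
print(np.round(P,1)); m=(P[2]+P[3])/2; e=(P[0]+P[1])/2; print((m+e)/2,np.linalg.norm(m-e))
E
```

```text
[[ 417.  -341.4]
 [ 496.2 -336.6]
 [ 412.4 -264.7]
 [ 490.3 -259.4]
 [ 406.7 -188. ]
 [ 484.8 -182.5]]
[ 453.97880465 -300.52934081] 77.12870431557229
```

```bash
python3 -m pendant '[{"tx":0.002,"ty":0,"tz":0.035,"wx":0,"wy":0,"wz":0,"fingers":255},{"tx":0,"ty":0,"tz":0.035,"wx":0,"wy":0,"wz":0,"fingers":255},{"tx":0,"ty":0,"tz":0.025,"wx":0,"wy":0,"wz":0,"fingers":255},{"tx":0,"ty":0,"tz":0.012,"wx":0,"wy":0,"wz":0,"fingers":255},{"tx":0,"ty":0,"tz":0.004,"wx":0,"wy":0,"wz":0,"fingers":255},{"tx":0,"ty":0,"tz":0,"wx":0,"wy":0,"wz":0,"fingers":255},{"tx":0,"ty":0,"tz":0,"wx":0,"wy":0,"wz":0,"fingers":255},{"tx":0,"ty":0,"tz":0,"wx":0,"wy":0,"wz":0,"fingers":255}]' 35
python3 -m pendant '[{"tx":0,"ty":0,"tz":0.002,"wx":0,"wy":0,"wz":0,"fingers":255},{"tx":0,"ty":0,"tz":0.001,"wx":0,"wy":0,"wz":0,"fingers":255},{"tx":0,"ty":0,"tz":0.0,"wx":0,"wy":0,"wz":0,"fingers":255},{"tx":0,"ty":0,"tz":0,"wx":0,"wy":0,"wz":0,"fingers":255}]' 35
```

```text
time: 13.0
tool_pos: [453.5, -302.1, 47.9]
orientation: [[1.0, -0.001, 0.002], [-0.001, -1.0, -0.002], [0.002, 0.002, -1.0]]
wrist_force: [0.6, -0.7, -1.2]
opening: 0.479
time: 13.4
tool_pos: [452.4, -301.4, 43.3]
orientation: [[1.0, -0.001, -0.0], [-0.001, -1.0, 0.0], [-0.0, -0.0, -1.0]]
wrist_force: [-0.9, 0.4, -1.7]
opening: 0.481
```

```bash
python3 -m pendant '[{"tx":0,"ty":0,"tz":0.001,"wx":0,"wy":0,"wz":0,"fingers":255},{"tx":0,"ty":0,"tz":0.001,"wx":0,"wy":0,"wz":0,"fingers":255},{"tx":0,"ty":0,"tz":0.0005,"wx":0,"wy":0,"wz":0,"fingers":255},{"tx":0,"ty":0,"tz":0,"wx":0,"wy":0,"wz":0,"fingers":255},{"tx":0,"ty":0,"tz":0,"wx":0,"wy":0,"wz":0,"fingers":255}]' 35
```

```text
time: 13.9
tool_pos: [452.5, -301.4, 40.8]
orientation: [[1.0, -0.001, -0.0], [-0.001, -1.0, -0.0], [-0.0, 0.0, -1.0]]
wrist_force: [-1.2, 0.4, -1.6]
opening: 0.482
```

```bash
python3 -m pendant '[{"tx":0,"ty":0,"tz":0.001,"wx":0,"wy":0,"wz":0,"fingers":255},{"tx":0,"ty":0,"tz":0,"wx":0,"wy":0,"wz":0,"fingers":255},{"tx":0,"ty":0,"tz":0,"wx":0,"wy":0,"wz":0,"fingers":255}]' 35
```

```text
time: 14.2
tool_pos: [452.5, -301.5, 40.7]
orientation: [[1.0, -0.001, -0.0], [-0.001, -1.0, -0.0], [-0.0, 0.0, -1.0]]
wrist_force: [-4.0, 3.0, 7.3]
opening: 0.479
```

```bash
python3 -m pendant '[{"tx":0,"ty":0,"tz":0,"wx":0,"wy":0,"wz":0,"fingers":60},{"tx":0,"ty":0,"tz":0,"wx":0,"wy":0,"wz":0,"fingers":60},{"tx":0,"ty":0,"tz":0,"wx":0,"wy":0,"wz":0,"fingers":60},{"tx":0,"ty":0,"tz":-0.01,"wx":0,"wy":0,"wz":0,"fingers":60},{"tx":0,"ty":0,"tz":-0.02,"wx":0,"wy":0,"wz":0,"fingers":60},{"tx":0,"ty":0,"tz":-0.05,"wx":0,"wy":0,"wz":0,"fingers":60},{"tx":0,"ty":0,"tz":-0.05,"wx":0,"wy":0,"wz":0,"fingers":60},{"tx":0,"ty":0,"tz":-0.04,"wx":0,"wy":0,"wz":0,"fingers":60}]' 35
python3 w.py wrist w9
```

```text
time: 15.0
tool_pos: [452.9, -301.7, 213.6]
orientation: [[1.0, -0.001, 0.002], [-0.001, -1.0, -0.002], [0.002, 0.002, -1.0]]
wrist_force: [0.5, 0.5, -0.0]
opening: 0.761
15.05 [ 455.7 -304.   221.1]
```

View pics/w9.png

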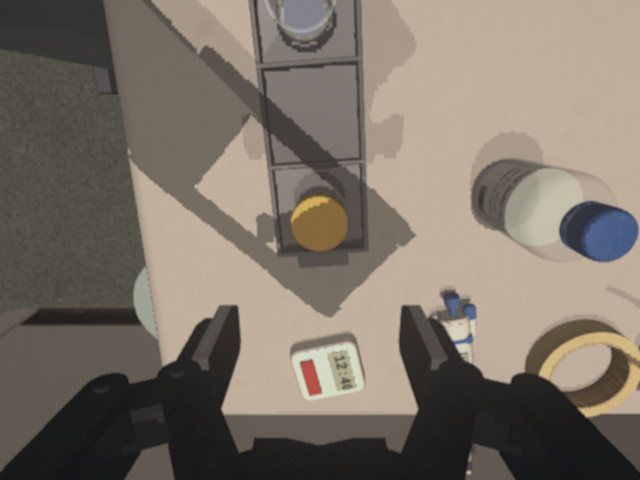

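```bash
python3 -m pendant '[{"tx":0.012,"ty":-0.028,"tz":0,"wx":0,"wy":0,"wz":0,"fingers":30},{"tx":0.016,"ty":-0.036,"tz":0,"wx":0,"wy":0,"wz":0,"fingers":30},{"tx":0.016,"ty":-0.036,"tz":0,"wx":0,"wy":0,"wz":0,"fingers":30},{"tx":0.016,"ty":-0.036,"tz":0,"wx":0,"wy":0,"wz":0,"fingers":30},{"tx":0.016,"ty":-0.036,"tz":0,"wx":0,"wy":0,"wz":0,"fingers":30},{"tx":0.016,"ty":-0.036,"tz":0,"wx":0,"wy":0,"wz":0,"fingers":30},{"tx":0.016,"ty":-0.036,"tz":0,"wx":0,"wy":0,"wz":0,"fingers":30},{"tx":0.016,"ty":-0.036,"tz":0,"wx":0,"wy":0,"wz":0,"fingers":30}]' 35
python3 -m pendant '[{"tx":0.016,"ty":-0.036,"tz":0,"wx":0,"wy":0,"wz":0,"fingers":30},{"tx":0.016,"ty":-0.036,"tz":0,"wx":0,"wy":0,"wz":0,"fingers":30},{"tx":0.016,"ty":-0.036,"tz":0,"wx":0,"wy":0,"wz":0,"fingers":30},{"tx":0.014,"ty":-0.035,"tz":0,"wx":0,"wy":0,"wz":0,"fingers":30},{"tx":0,"ty":0,"tz":0,"wx":0,"wy":0,"wz":0,"fingers":30},{"tx":0,"ty":0,"tz":0,"wx":0,"wy":0,"wz":0,"fingers":30}]' 35
python3 w.py wrist w10
```

```text
time: 15.85
tool_pos: [577.2, -19.8, 210.3]
orientation: [[1.0, -0.001, 0.001], [-0.001, -1.0, -0.0], [0.001, 0.0, -1.0]]
wrist_force: [-0.1, -1.2, 0.6]
opening: 0.885
time: 16.45
tool_pos: [638.7, 122.3, 209.7]
orientation: [[1.0, 0.001, -0.0], [0.001, -1.0, -0.0], [-0.0, 0.0, -1.0]]
wrist_force: [-0.4, 0.3, 0.2]
opening: 0.883
16.5 [638.5 121.3 209.7]
```

View pics/w10.png

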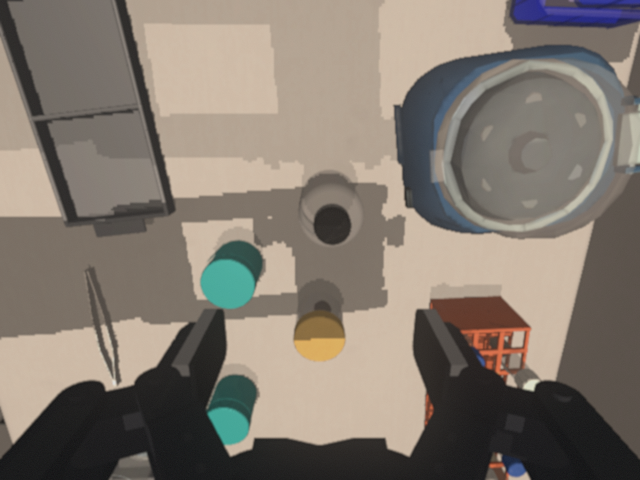

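```bash
python3 - <<'E'
from h import *
W=load("w10.npz"); T=load("top0.npz")
print("sb",W.plane(332,224,98),tri(W,np.array([332,224.]),T,np.array([170+338/4-.4,180+84/4-.4]))[0]); print("jarL",W.plane(319,337,52))
P=[W.plane(u,v,18)[:2] for u,v in((67,222),(174,207),(32,118),(139,105))]
print(np.round(P,1))
E
```

```text
sb [646.37022091 135.51465484  98.        ] [646.3676911  133.73914713  91.46976336]
jarL [638.08667337  21.19461401  52.        ]
[[421.3 113.1]
 [514.9 126.5]
 [411.8 198.4]
 [497.6 208.1]]
```

```bash
python3 -m pendant '[{"tx":0.0055,"ty":-0.0115,"tz":0.0,"wx":0,"wy":0,"wz":0,"fingers":30},{"tx":0,"ty":0,"tz":0.03,"wx":0,"wy":0,"wz":0,"fingers":30},{"tx":0,"ty":0,"tz":0.035,"wx":0,"wy":0,"wz":0,"fingers":30},{"tx":0,"ty":0,"tz":0.015,"wx":0,"wy":0,"wz":0,"fingers":30},{"tx":0,"ty":0,"tz":0,"wx":0,"wy":0,"wz":0,"fingers":30},{"tx":0,"ty":0,"tz":0,"wx":0,"wy":0,"wz":0,"fingers":30}]' 35
python3 w.py wrist w11
```

```text
time: 17.1
tool_pos: [644.9, 132.7, 130.8]
orientation: [[1.0, -0.001, 0.001], [-0.001, -1.0, 0.0], [0.001, -0.0, -1.0]]
wrist_force: [0.5, -0.0, 0.7]
opening: 0.883
17.15 [645.6 132.9 131.8]
```

View pics/w11.png

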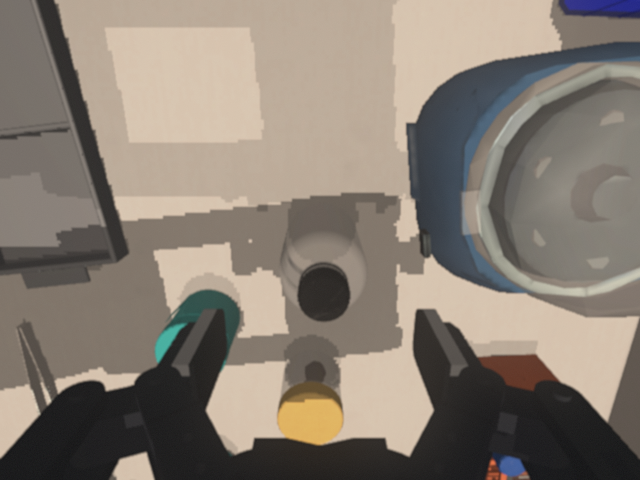

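```bash
python3 - <<'E'
from h import *
W=load("w11.npz"); print(W.plane(324,292,98))
E
python3 -m pendant '[{"tx":0,"ty":0,"tz":0.03,"wx":0,"wy":0,"wz":0,"fingers":30},{"tx":0,"ty":0,"tz":0.03,"wx":0,"wy":0,"wz":0,"fingers":30},{"tx":0,"ty":0,"tz":0.014,"wx":0,"wy":0,"wz":0,"fingers":30},{"tx":0,"ty":0,"tz":0,"wx":0,"wy":0,"wz":0,"fingers":30},{"tx":0,"ty":0,"tz":0,"wx":0,"wy":0,"wz":0,"fingers":30},{"tx":0,"ty":0,"tz":0,"wx":0,"wy":0,"wz":0,"fingers":30}]' 35
```

```text
[646.66889726 137.30234255  98.        ]
time: 17.75
tool_pos: [646.0, 133.1, 58.3]
orientation: [[1.0, -0.001, 0.004], [-0.001, -1.0, 0.0], [0.004, -0.0, -1.0]]
wrist_force: [-0.0, -0.0, -0.6]
opening: 0.882
```

```bash
python3 -m pendant '[{"tx":0,"ty":-0.001,"tz":0.001,"wx":0,"wy":0,"wz":0,"fingers":30},{"tx":0,"ty":0,"tz":0,"wx":0,"wy":0,"wz":0,"fingers":30},{"tx":0,"ty":0,"tz":0,"wx":0,"wy":0,"wz":0,"fingers":255},{"tx":0,"ty":0,"tz":0,"wx":0,"wy":0,"wz":0,"fingers":255},{"tx":0,"ty":0,"tz":0,"wx":0,"wy":0,"wz":0,"fingers":255},{"tx":0,"ty":0,"tz":0,"wx":0,"wy":0,"wz":0,"fingers":255},{"tx":0,"ty":0,"tz":0,"wx":0,"wy":0,"wz":0,"fingers":255},{"tx":0,"ty":0,"tz":0,"wx":0,"wy":0,"wz":0,"fingers":255}]' 35
```

```text
time: 18.55
tool_pos: [644.6, 134.0, 55.3]
orientation: [[1.0, -0.001, 0.001], [-0.001, -1.0, 0.0], [0.001, -0.0, -1.0]]
wrist_force: [-0.5, -0.2, 4.9]
opening: 0.543
```

```bash
python3 -m pendant '[{"tx":0,"ty":0,"tz":-0.01,"wx":0,"wy":0,"wz":0,"fingers":255},{"tx":0,"ty":0,"tz":-0.03,"wx":0,"wy":0,"wz":0,"fingers":255},{"tx":0,"ty":0,"tz":-0.04,"wx":0,"wy":0,"wz":0,"fingers":255},{"tx":0,"ty":0,"tz":-0.04,"wx":0,"wy":0,"wz":0,"fingers":255},{"tx":0,"ty":0.01,"tz":-0.02,"wx":0,"wy":0,"wz":0,"fingers":255},{"tx":-0.01,"ty":0.02,"tz":0,"wx":0,"wy":0,"wz":0,"fingers":255},{"tx":-0.02,"ty":0.034,"tz":0,"wx":0,"wy":0,"wz":0,"fingers":255},{"tx":-0.02,"ty":0.034,"tz":0,"wx":0,"wy":0,"wz":0,"fingers":255}]' 35
python3 -m pendant '[{"tx":-0.02,"ty":0.034,"tz":0,"wx":0,"wy":0,"wz":0,"fingers":255},{"tx":-0.02,"ty":0.034,"tz":0,"wx":0,"wy":0,"wz":0,"fingers":255},{"tx":-0.02,"ty":0.034,"tz":0,"wx":0,"wy":0,"wz":0,"fingers":255},{"tx":-0.02,"ty":0.034,"tz":0,"wx":0,"wy":0,"wz":0,"fingers":255},{"tx":-0.02,"ty":0.034,"tz":0,"wx":0,"wy":0,"wz":0,"fingers":255},{"tx":-0.02,"ty":0.034,"tz":0,"wx":0,"wy":0,"wz":0,"fingers":255},{"tx":-0.014,"ty":0.028,"tz":0,"wx":0,"wy":0,"wz":0,"fingers":255},{"tx":-0.013,"ty":0.028,"tz":0,"wx":0,"wy":0,"wz":0,"fingers":255}]' 35
python3 -m pendant '[{"tx":0,"ty":0,"tz":0,"wx":0,"wy":0,"wz":0,"fingers":255},{"tx":0,"ty":0,"tz":0,"wx":0,"wy":0,"wz":0,"fingers":255},{"tx":0,"ty":0,"tz":0,"wx":0,"wy":0,"wz":0,"fingers":255}]' 35
python3 w.py wrist w12
```

```text
time: 19.35
tool_pos: [593.3, 35.5, 194.8]
orientation: [[1.0, 0.001, -0.0], [0.001, -1.0, -0.0], [-0.0, 0.0, -1.0]]
wrist_force: [0.5, -1.0, -1.5]
opening: 0.539
time: 20.15
tool_pos: [445.8, -224.8, 194.8]
orientation: [[1.0, -0.001, -0.0], [-0.001, -1.0, 0.0], [-0.0, -0.0, -1.0]]
wrist_force: [0.9, -0.5, -0.9]
opening: 0.541
time: 20.45
tool_pos: [447.2, -223.2, 194.7]
orientation: [[1.0, -0.0, -0.0], [-0.0, -1.0, 0.001], [-0.0, -0.001, -1.0]]
wrist_force: [0.2, -0.2, -0.1]
opening: 0.54
20.5 [ 447.3 -223.   194.7]
```

View pics/w12.png

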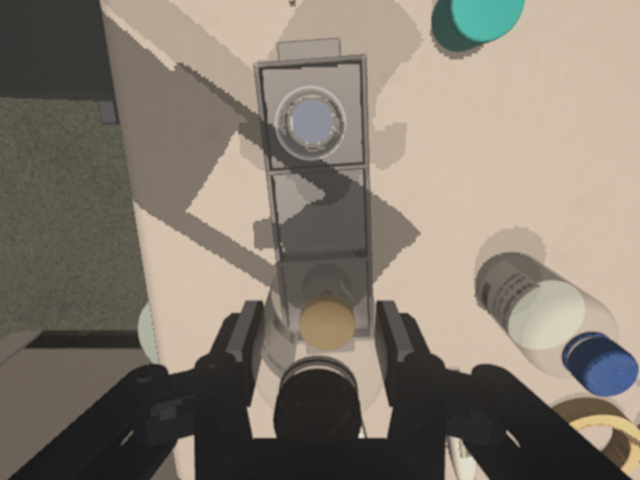

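```bash
python3 - <<'E'
from h import *
W=load("w12.npz")
P=np.array([W.plane(u,v,18)[:2] for u,v in((269,171),(369,165),(277,264),(373,258))])
print(P.round(1),P.mean(0)); print("jar",W.plane(327,324,55),"beaker",W.plane(311,122,61))
E
```

```text
[[ 407.3 -185.9]
 [ 485.5 -181.2]
 [ 410.8 -264.6]
 [ 492.1 -259.2]] [ 448.94369913 -222.71211496]
jar [ 452.80107362 -300.38990394   55.        ] beaker [ 441.42573477 -147.82192606   61.        ]
```

```bash
python3 -m pendant '[{"tx":0,"ty":0,"tz":0.035,"wx":0,"wy":0,"wz":0,"fingers":255},{"tx":0,"ty":0,"tz":0.04,"wx":0,"wy":0,"wz":0,"fingers":255},{"tx":0,"ty":0,"tz":0.03,"wx":0,"wy":0,"wz":0,"fingers":255},{"tx":0,"ty":0,"tz":0.018,"wx":0,"wy":0,"wz":0,"fingers":255},{"tx":0,"ty":0,"tz":0.008,"wx":0,"wy":0,"wz":0,"fingers":255},{"tx":0,"ty":0,"tz":0,"wx":0,"wy":0,"wz":0,"fingers":255},{"tx":0,"ty":0,"tz":0,"wx":0,"wy":0,"wz":0,"fingers":255},{"tx":0,"ty":0,"tz":0,"wx":0,"wy":0,"wz":0,"fingers":255}]' 35
python3 -m pendant '[{"tx":0,"ty":0,"tz":0.001,"wx":0,"wy":0,"wz":0,"fingers":255},{"tx":0,"ty":0,"tz":0.001,"wx":0,"wy":0,"wz":0,"fingers":255},{"tx":0,"ty":0,"tz":0.0,"wx":0,"wy":0,"wz":0,"fingers":255},{"tx":0,"ty":0,"tz":0,"wx":0,"wy":0,"wz":0,"fingers":255}]' 35
```

```text
time: 21.3
tool_pos: [448.2, -224.4, 65.3]
orientation: [[1.0, -0.0, 0.002], [-0.0, -1.0, -0.002], [0.002, 0.002, -1.0]]
wrist_force: [-0.4, 0.4, -1.2]
opening: 0.541
time: 21.7
tool_pos: [447.0, -223.9, 61.9]
orientation: [[1.0, -0.001, 0.0], [-0.001, -1.0, -0.0], [0.0, 0.0, -1.0]]
wrist_force: [-0.9, 0.0, -1.2]
opening: 0.543
```

```bash
python3 -m pendant '[{"tx":0,"ty":0,"tz":0.001,"wx":0,"wy":0,"wz":0,"fingers":255},{"tx":0,"ty":0,"tz":0.001,"wx":0,"wy":0,"wz":0,"fingers":255},{"tx":0,"ty":0,"tz":0.001,"wx":0,"wy":0,"wz":0,"fingers":255},{"tx":0,"ty":0,"tz":0,"wx":0,"wy":0,"wz":0,"fingers":255},{"tx":0,"ty":0,"tz":0,"wx":0,"wy":0,"wz":0,"fingers":255}]' 35
python3 -m pendant '[{"tx":0,"ty":0,"tz":0.001,"wx":0,"wy":0,"wz":0,"fingers":255},{"tx":0,"ty":0,"tz":0.0,"wx":0,"wy":0,"wz":0,"fingers":255},{"tx":0,"ty":0,"tz":0.0,"wx":0,"wy":0,"wz":0,"fingers":255}]' 35
```

```text
time: 22.2
tool_pos: [447.0, -223.8, 58.7]
orientation: [[1.0, -0.001, -0.0], [-0.001, -1.0, 0.0], [-0.0, -0.0, -1.0]]
wrist_force: [-0.6, 0.6, 0.1]
opening: 0.539
time: 22.5
tool_pos: [447.2, -224.1, 58.2]
orientation: [[1.0, -0.001, 0.0], [-0.001, -1.0, -0.0], [0.0, 0.0, -1.0]]
wrist_force: [-1.2, 0.3, 4.0]
opening: 0.544
```

```bash
python3 -m pendant '[{"tx":0,"ty":0,"tz":0,"wx":0,"wy":0,"wz":0,"fingers":45},{"tx":0,"ty":0,"tz":0,"wx":0,"wy":0,"wz":0,"fingers":45},{"tx":0,"ty":0,"tz":0,"wx":0,"wy":0,"wz":0,"fingers":45},{"tx":0,"ty":0,"tz":-0.01,"wx":0,"wy":0,"wz":0,"fingers":45},{"tx":0,"ty":0,"tz":-0.02,"wx":0,"wy":0,"wz":0,"fingers":45},{"tx":0,"ty":0,"tz":-0.04,"wx":0,"wy":0,"wz":0,"fingers":45},{"tx":0,"ty":0,"tz":-0.05,"wx":0,"wy":0,"wz":0,"fingers":45},{"tx":0,"ty":0,"tz":-0.02,"wx":0,"wy":0,"wz":0,"fingers":45}]' 35
python3 w.py wrist w13
```

```text
time: 23.3
tool_pos: [449.0, -225.2, 203.7]
orientation: [[1.0, -0.001, 0.006], [-0.001, -1.0, -0.004], [0.006, 0.004, -1.0]]
wrist_force: [1.1, -0.3, 0.5]
opening: 0.826
23.35 [ 450.  -225.9  205.8]
```

View pics/w13.png

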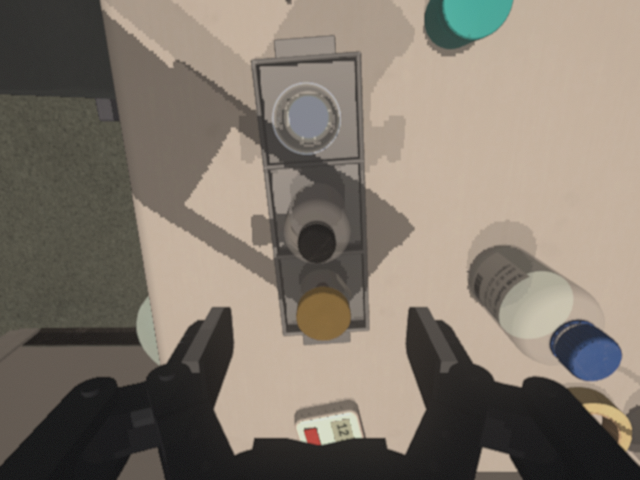

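```bash
python3 -m pendant '[{"tx":0.016,"ty":-0.02,"tz":0,"wx":0,"wy":0,"wz":0,"fingers":30},{"tx":0.025,"ty":-0.032,"tz":0,"wx":0,"wy":0,"wz":0,"fingers":30},{"tx":0.025,"ty":-0.032,"tz":0,"wx":0,"wy":0,"wz":0,"fingers":30},{"tx":0.025,"ty":-0.032,"tz":0,"wx":0,"wy":0,"wz":0,"fingers":30},{"tx":0.025,"ty":-0.032,"tz":0,"wx":0,"wy":0,"wz":0,"fingers":30},{"tx":0.025,"ty":-0.032,"tz":0,"wx":0,"wy":0,"wz":0,"fingers":30},{"tx":0.025,"ty":-0.032,"tz":0,"wx":0,"wy":0,"wz":0,"fingers":30},{"tx":0.023,"ty":-0.031,"tz":0,"wx":0,"wy":0,"wz":0,"fingers":30}]' 35
python3 -m pendant '[{"tx":0,"ty":0,"tz":0.03,"wx":0,"wy":0,"wz":0,"fingers":30},{"tx":0,"ty":0,"tz":0.01,"wx":0,"wy":0,"wz":0,"fingers":30},{"tx":0,"ty":0,"tz":0,"wx":0,"wy":0,"wz":0,"fingers":30},{"tx":0,"ty":0,"tz":0,"wx":0,"wy":0,"wz":0,"fingers":30}]' 35
python3 w.py wrist w14
```

```text
time: 24.15
tool_pos: [637.0, 20.7, 197.8]
orientation: [[1.0, -0.0, -0.0], [-0.0, -1.0, 0.0], [-0.0, -0.0, -1.0]]
wrist_force: [0.4, -0.4, -0.6]
opening: 0.883
time: 24.55
tool_pos: [635.8, 18.3, 158.0]
orientation: [[1.0, -0.002, -0.001], [-0.002, -1.0, -0.0], [-0.001, 0.0, -1.0]]
wrist_force: [0.6, 0.1, 0.4]
opening: 0.883
24.6 [636.4  18.2 158.9]
```

View pics/w14.png

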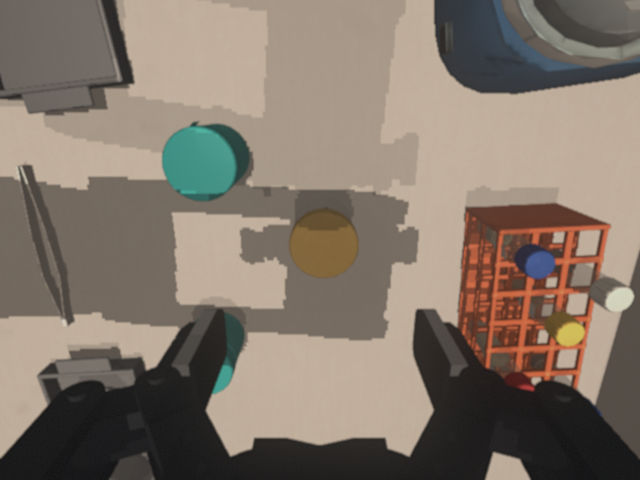

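```bash
python3 -m pendant '[{"tx":0.001,"ty":-0.001,"tz":0.035,"wx":0,"wy":0,"wz":0,"fingers":30},{"tx":0,"ty":0,"tz":0.035,"wx":0,"wy":0,"wz":0,"fingers":30},{"tx":0,"ty":0,"tz":0.03,"wx":0,"wy":0,"wz":0,"fingers":30},{"tx":0,"ty":0,"tz":0.016,"wx":0,"wy":0,"wz":0,"fingers":30},{"tx":0,"ty":0,"tz":0.003,"wx":0,"wy":0,"wz":0,"fingers":45},{"tx":0,"ty":0,"tz":0,"wx":0,"wy":0,"wz":0,"fingers":60},{"tx":0,"ty":0,"tz":0,"wx":0,"wy":0,"wz":0,"fingers":60},{"tx":0,"ty":0,"tz":0,"wx":0,"wy":0,"wz":0,"fingers":60}]' 35
python3 w.py wrist w15
```

```text
time: 25.4
tool_pos: [638.8, 19.8, 41.0]
orientation: [[1.0, -0.001, 0.003], [-0.001, -1.0, -0.0], [0.003, 0.0, -1.0]]
wrist_force: [0.2, -0.4, 0.2]
opening: 0.762
25.45 [638.5  19.9  40.7]
```

View pics/w15.png

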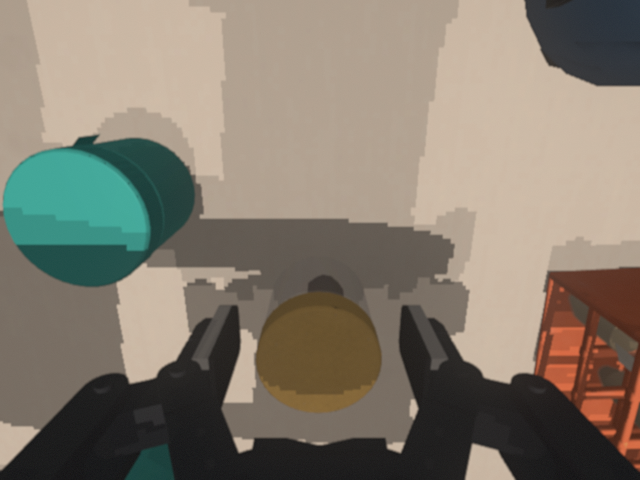

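Jar is centred between the fingers (lid at 318,352). Closing.

```bash
python3 -m pendant '[{"tx":0,"ty":0,"tz":0,"wx":0,"wy":0,"wz":0,"fingers":255},{"tx":0,"ty":0,"tz":0,"wx":0,"wy":0,"wz":0,"fingers":255},{"tx":0,"ty":0,"tz":0,"wx":0,"wy":0,"wz":0,"fingers":255},{"tx":0,"ty":0,"tz":0,"wx":0,"wy":0,"wz":0,"fingers":255},{"tx":0,"ty":0,"tz":0,"wx":0,"wy":0,"wz":0,"fingers":255}]' 35
python3 -m pendant '[{"tx":0,"ty":0,"tz":-0.01,"wx":0,"wy":0,"wz":0,"fingers":255},{"tx":0,"ty":0,"tz":-0.03,"wx":0,"wy":0,"wz":0,"fingers":255},{"tx":0,"ty":0,"tz":-0.04,"wx":0,"wy":0,"wz":0,"fingers":255},{"tx":0,"ty":0,"tz":-0.04,"wx":0,"wy":0,"wz":0,"fingers":255},{"tx":-0.02,"ty":-0.015,"tz":0,"wx":0,"wy":0,"wz":0,"fingers":255},{"tx":-0.032,"ty":-0.024,"tz":0,"wx":0,"wy":0,"wz":0,"fingers":255},{"tx":-0.032,"ty":-0.024,"tz":0,"wx":0,"wy":0,"wz":0,"fingers":255},{"tx":-0.032,"ty":-0.024,"tz":0,"wx":0,"wy":0,"wz":0,"fingers":255}]' 35
python3 -m pendant '[{"tx":-0.032,"ty":-0.024,"tz":0,"wx":0,"wy":0,"wz":0,"fingers":255},{"tx":-0.02,"ty":-0.015,"tz":0,"wx":0,"wy":0,"wz":0,"fingers":255},{"tx":-0.012,"ty":-0.01,"tz":0,"wx":0,"wy":0,"wz":0,"fingers":255},{"tx":0,"ty":0,"tz":0,"wx":0,"wy":0,"wz":0,"fingers":255},{"tx":0,"ty":0,"tz":0,"wx":0,"wy":0,"wz":0,"fingers":255}]' 35
python3 w.py wrist w16
```

```text
time: 25.95
tool_pos: [637.8, 20.0, 39.8]
orientation: [[1.0, -0.001, 0.001], [-0.001, -1.0, -0.0], [0.001, 0.0, -1.0]]
wrist_force: [-0.9, 0.8, 5.5]
opening: 0.475
time: 26.75
tool_pos: [519.7, 107.7, 158.8]
orientation: [[1.0, -0.001, -0.0], [-0.001, -1.0, 0.0], [-0.0, -0.0, -1.0]]
wrist_force: [0.4, 0.2, -0.5]
opening: 0.473
time: 27.25
tool_pos: [458.1, 156.0, 159.3]
orientation: [[1.0, -0.0, 0.001], [-0.0, -1.0, -0.0], [0.001, 0.0, -1.0]]
wrist_force: [0.6, -0.3, -0.6]
opening: 0.471
27.3 [458.4 155.7 159.2]
```

View pics/w16.png

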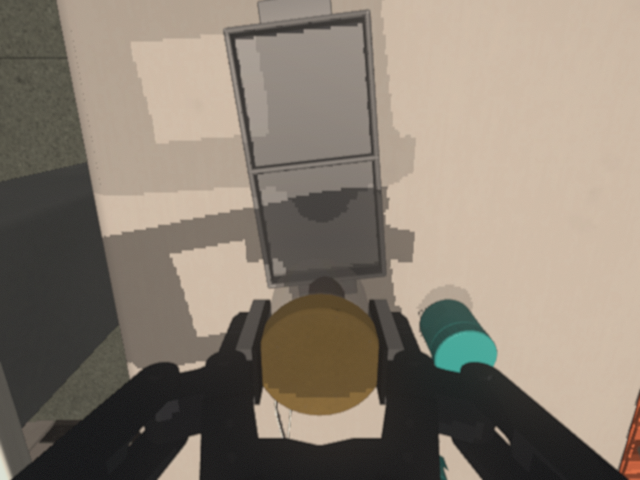

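```bash
python3 - <<'E'
from h import *
W=load("w16.npz")
P=np.array([W.plane(u,v,18)[:2] for u,v in((225,31),(370,12),(252,170),(378,157),(268,285),(386,275))])
print(P.round(1),"near",P[2:].mean(0),"far",P[:4].mean(0),"all",P[[0,1,4,5]].mean(0))
E
```

```text
[[399.7 284.7]
 [488.8 295. ]
 [411.5 199.3]
 [498.  208.1]
 [418.7 111.8]
 [508.4 120. ]] near [459.14631637 159.78316594] far [449.49184151 246.76712434] all [453.90368174 202.88958595]
```

```bash
python3 -m pendant '[{"tx":0,"ty":-0.002,"tz":0.035,"wx":0,"wy":0,"wz":0,"fingers":255},{"tx":0,"ty":0,"tz":0.035,"wx":0,"wy":0,"wz":0,"fingers":255},{"tx":0,"ty":0,"tz":0.025,"wx":0,"wy":0,"wz":0,"fingers":255},{"tx":0,"ty":0,"tz":0.012,"wx":0,"wy":0,"wz":0,"fingers":255},{"tx":0,"ty":0,"tz":0.004,"wx":0,"wy":0,"wz":0,"fingers":255},{"tx":0,"ty":0,"tz":0.001,"wx":0,"wy":0,"wz":0,"fingers":255},{"tx":0,"ty":0,"tz":0,"wx":0,"wy":0,"wz":0,"fingers":255},{"tx":0,"ty":0,"tz":0,"wx":0,"wy":0,"wz":0,"fingers":255}]' 35
python3 -m pendant '[{"tx":0,"ty":0,"tz":0.001,"wx":0,"wy":0,"wz":0,"fingers":255},{"tx":0,"ty":0,"tz":0.001,"wx":0,"wy":0,"wz":0,"fingers":255},{"tx":0,"ty":0,"tz":0.001,"wx":0,"wy":0,"wz":0,"fingers":255},{"tx":0,"ty":0,"tz":0,"wx":0,"wy":0,"wz":0,"fingers":255},{"tx":0,"ty":0,"tz":0,"wx":0,"wy":0,"wz":0,"fingers":255}]' 35
```

```text
time: 28.1
tool_pos: [458.6, 158.3, 48.2]
orientation: [[1.0, -0.001, 0.003], [-0.001, -1.0, 0.0], [0.003, -0.0, -1.0]]
wrist_force: [0.3, 0.0, -1.2]
opening: 0.473
time: 28.6
tool_pos: [457.2, 158.1, 43.7]
orientation: [[1.0, -0.001, -0.0], [-0.001, -1.0, -0.0], [-0.0, 0.0, -1.0]]
wrist_force: [-0.2, -0.1, -0.5]
opening: 0.472
```

```bash
python3 -m pendant '[{"tx":0,"ty":0,"tz":0.001,"wx":0,"wy":0,"wz":0,"fingers":255},{"tx":0,"ty":0,"tz":0.0005,"wx":0,"wy":0,"wz":0,"fingers":255},{"tx":0,"ty":0,"tz":0,"wx":0,"wy":0,"wz":0,"fingers":255},{"tx":0,"ty":0,"tz":0,"wx":0,"wy":0,"wz":0,"fingers":255}]' 35
```

```text
time: 29.0
tool_pos: [457.5, 158.2, 42.8]
orientation: [[1.0, -0.001, 0.0], [-0.001, -1.0, 0.0], [0.0, -0.0, -1.0]]
wrist_force: [-2.2, 0.3, 5.5]
opening: 0.472
```

```bash
python3 -m pendant '[{"tx":0,"ty":0,"tz":0,"wx":0,"wy":0,"wz":0,"fingers":60},{"tx":0,"ty":0,"tz":0,"wx":0,"wy":0,"wz":0,"fingers":60},{"tx":0,"ty":0,"tz":0,"wx":0,"wy":0,"wz":0,"fingers":60},{"tx":0,"ty":0,"tz":-0.01,"wx":0,"wy":0,"wz":0,"fingers":60},{"tx":0,"ty":0,"tz":-0.02,"wx":0,"wy":0,"wz":0,"fingers":60},{"tx":0,"ty":0,"tz":-0.05,"wx":0,"wy":0,"wz":0,"fingers":60},{"tx":0,"ty":0,"tz":-0.05,"wx":0,"wy":0,"wz":0,"fingers":60},{"tx":0,"ty":0,"tz":-0.05,"wx":0,"wy":0,"wz":0,"fingers":60}]' 35
python3 w.py wrist w17
```

```text
time: 29.8
tool_pos: [456.8, 158.0, 224.8]
orientation: [[1.0, -0.001, 0.0], [-0.001, -1.0, 0.0], [0.0, -0.0, -1.0]]
wrist_force: [-0.3, 0.5, -0.7]
opening: 0.767
29.85 [461.5 159.  234.6]
```

View pics/w17.png

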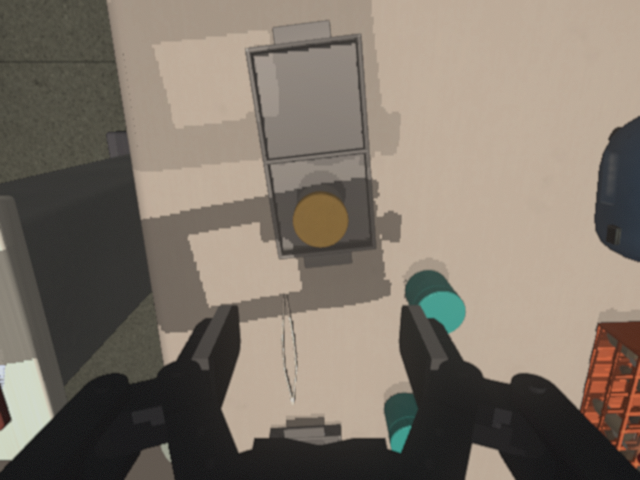

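```bash
python3 -m pendant '[{"tx":0.009,"ty":0.025,"tz":-0.02,"wx":0,"wy":0,"wz":0,"fingers":0},{"tx":0.013,"ty":0.038,"tz":0,"wx":0,"wy":0,"wz":0,"fingers":0},{"tx":0.013,"ty":0.038,"tz":0,"wx":0,"wy":0,"wz":0,"fingers":0},{"tx":0.013,"ty":0.038,"tz":0,"wx":0,"wy":0,"wz":0,"fingers":0},{"tx":0.013,"ty":0.038,"tz":0,"wx":0,"wy":0,"wz":0,"fingers":0},{"tx":0.013,"ty":0.038,"tz":0,"wx":0,"wy":0,"wz":0,"fingers":0},{"tx":0.013,"ty":0.038,"tz":0,"wx":0,"wy":0,"wz":0,"fingers":0},{"tx":0.013,"ty":0.038,"tz":0,"wx":0,"wy":0,"wz":0,"fingers":0}]' 45
python3 -m pendant '[{"tx":0.013,"ty":0.038,"tz":0,"wx":0,"wy":0,"wz":0,"fingers":0},{"tx":0.013,"ty":0.038,"tz":0,"wx":0,"wy":0,"wz":0,"fingers":0},{"tx":0.013,"ty":0.038,"tz":0,"wx":0,"wy":0,"wz":0,"fingers":0},{"tx":0.013,"ty":0.036,"tz":0,"wx":0,"wy":0,"wz":0,"fingers":0},{"tx":0,"ty":0,"tz":0,"wx":0,"wy":0,"wz":0,"fingers":0},{"tx":0,"ty":0,"tz":0,"wx":0,"wy":0,"wz":0,"fingers":0},{"tx":0,"ty":0,"tz":0,"wx":0,"wy":0,"wz":0,"fingers":0}]' 45
python3 w.py wrist w18
```

```text
time: 30.65
tool_pos: [557.4, -134.6, 242.8]
orientation: [[1.0, -0.001, 0.001], [-0.001, -1.0, -0.0], [0.001, 0.0, -1.0]]
wrist_force: [0.3, 0.7, 0.5]
opening: 1.001
time: 31.35
tool_pos: [608.8, -282.1, 242.3]
orientation: [[1.0, -0.0, -0.0], [-0.0, -1.0, 0.001], [-0.0, -0.001, -1.0]]
wrist_force: [-0.3, -0.8, 0.1]
opening: 0.999
31.4 [ 608.9 -281.8  242.6]
```

View pics/w18.png

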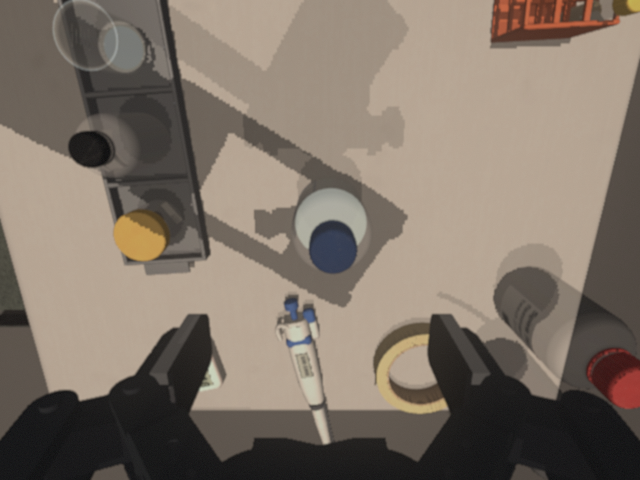

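```bash
python3 - <<'E'
from h import *
W=load("w18.npz"); T=load("top0.npz")
print(W.plane(333,247,135),tri(W,np.array([333,247.]),T,np.array([433.7,192.9])))
E
```

```text
[ 617.19892617 -282.90650487  135.        ] (array([ 617.48876555, -286.49145472,  123.89378978]), np.float64(0.667956924635875), np.float64(0.13279183481948834))
```

```bash
python3 -m pendant '[{"tx":0.006,"ty":0.002,"tz":0.03,"wx":0,"wy":0,"wz":0,"fingers":0},{"tx":0,"ty":0,"tz":0.03,"wx":0,"wy":0,"wz":0,"fingers":0},{"tx":0,"ty":0,"tz":0.015,"wx":0,"wy":0,"wz":0,"fingers":0},{"tx":0,"ty":0,"tz":0,"wx":0,"wy":0,"wz":0,"fingers":0},{"tx":0,"ty":0,"tz":0,"wx":0,"wy":0,"wz":0,"fingers":0},{"tx":0,"ty":0,"tz":0,"wx":0,"wy":0,"wz":0,"fingers":0}]' 45
python3 w.py wrist w19
```

```text
time: 32.0
tool_pos: [616.1, -285.3, 169.7]
orientation: [[1.0, -0.0, 0.003], [-0.0, -1.0, -0.002], [0.003, 0.002, -1.0]]
wrist_force: [0.3, 0.1, 0.0]
opening: 1.003
32.05 [ 616.  -285.5  169.7]
```

View pics/w19.png

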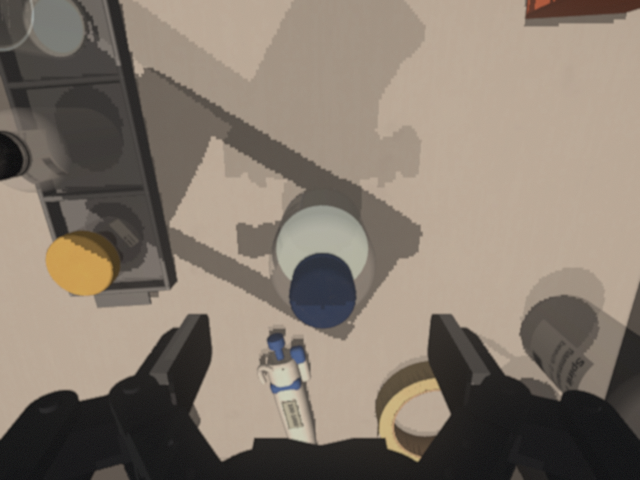

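```bash
python3 -m pendant '[{"tx":0,"ty":0,"tz":0.03,"wx":0,"wy":0,"wz":0,"fingers":0},{"tx":0,"ty":0,"tz":0.03,"wx":0,"wy":0,"wz":0,"fingers":0},{"tx":0,"ty":0,"tz":0.015,"wx":0,"wy":0,"wz":0,"fingers":0},{"tx":0,"ty":0,"tz":0.007,"wx":0,"wy":0,"wz":0,"fingers":0},{"tx":0,"ty":0,"tz":0,"wx":0,"wy":0,"wz":0,"fingers":0},{"tx":0,"ty":0,"tz":0,"wx":0,"wy":0,"wz":0,"fingers":0},{"tx":0,"ty":0,"tz":0,"wx":0,"wy":0,"wz":0,"fingers":0}]' 45
python3 w.py wrist w20
```

```text
time: 32.75
tool_pos: [616.1, -285.7, 87.3]
orientation: [[1.0, -0.001, 0.003], [-0.001, -1.0, -0.002], [0.003, 0.002, -1.0]]
wrist_force: [-0.1, -0.1, -0.4]
opening: 0.994
32.8 [ 616.  -285.6   87.1]
```

View pics/w20.png

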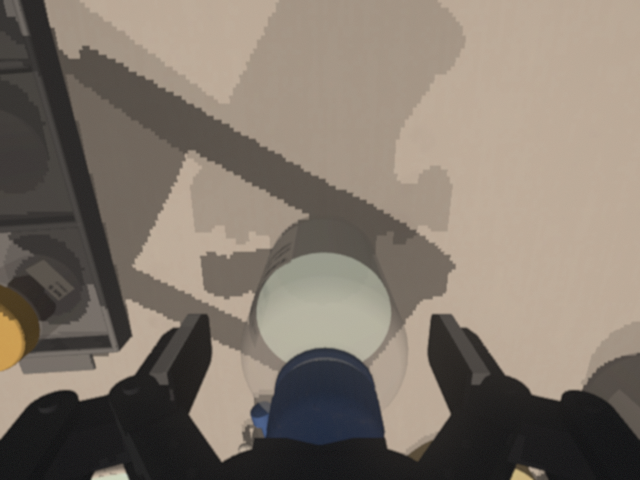

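```bash
python3 -m pendant '[{"tx":0,"ty":0,"tz":0.001,"wx":0,"wy":0,"wz":0,"fingers":0},{"tx":0,"ty":0,"tz":0,"wx":0,"wy":0,"wz":0,"fingers":255},{"tx":0,"ty":0,"tz":0,"wx":0,"wy":0,"wz":0,"fingers":255},{"tx":0,"ty":0,"tz":0,"wx":0,"wy":0,"wz":0,"fingers":255},{"tx":0,"ty":0,"tz":0,"wx":0,"wy":0,"wz":0,"fingers":255},{"tx":0,"ty":0,"tz":0,"wx":0,"wy":0,"wz":0,"fingers":255},{"tx":0,"ty":0,"tz":0,"wx":0,"wy":0,"wz":0,"fingers":255}]' 50
```

```text
time: 33.5
tool_pos: [615.6, -285.2, 85.1]
orientation: [[1.0, -0.001, 0.001], [-0.001, -1.0, -0.001], [0.001, 0.001, -1.0]]
wrist_force: [0.1, -0.3, 5.4]
opening: 0.699
```

```bash
python3 -m pendant '[{"tx":0,"ty":0,"tz":-0.01,"wx":0,"wy":0,"wz":0,"fingers":255},{"tx":0,"ty":0,"tz":-0.02,"wx":0,"wy":0,"wz":0,"fingers":255},{"tx":0,"ty":0,"tz":-0.03,"wx":0,"wy":0,"wz":0,"fingers":255},{"tx":0,"ty":0,"tz":-0.04,"wx":0,"wy":0,"wz":0,"fingers":255},{"tx":0,"ty":0,"tz":-0.03,"wx":0,"wy":0,"wz":0,"fingers":255},{"tx":0,"ty":0,"tz":-0.02,"wx":0,"wy":0,"wz":0,"fingers":255},{"tx":-0.004,"ty":-0.012,"tz":0,"wx":0,"wy":0,"wz":0,"fingers":255},{"tx":-0.007,"ty":-0.022,"tz":0,"wx":0,"wy":0,"wz":0,"fingers":255}]' 50
python3 -m pendant '[{"tx":-0.01,"ty":-0.031,"tz":0,"wx":0,"wy":0,"wz":0,"fingers":255},{"tx":-0.01,"ty":-0.033,"tz":0,"wx":0,"wy":0,"wz":0,"fingers":255},{"tx":-0.01,"ty":-0.033,"tz":0,"wx":0,"wy":0,"wz":0,"fingers":255},{"tx":-0.01,"ty":-0.033,"tz":0,"wx":0,"wy":0,"wz":0,"fingers":255},{"tx":-0.01,"ty":-0.033,"tz":0,"wx":0,"wy":0,"wz":0,"fingers":255},{"tx":-0.01,"ty":-0.033,"tz":0,"wx":0,"wy":0,"wz":0,"fingers":255},{"tx":-0.01,"ty":-0.033,"tz":0,"wx":0,"wy":0,"wz":0,"fingers":255},{"tx":-0.01,"ty":-0.033,"tz":0,"wx":0,"wy":0,"wz":0,"fingers":255}]' 50
```

```text
time: 34.3
tool_pos: [603.1, -251.0, 233.1]
orientation: [[1.0, -0.002, -0.001], [-0.002, -1.0, 0.0], [-0.001, -0.0, -1.0]]
wrist_force: [-1.1, 0.7, -4.1]
opening: 0.698
time: 35.1
tool_pos: [521.5, 13.1, 231.6]
orientation: [[1.0, -0.001, -0.005], [-0.001, -1.0, 0.001], [-0.005, -0.001, -1.0]]
wrist_force: [0.3, -0.1, -3.2]
opening: 0.7
```

```bash
python3 -m pendant '[{"tx":-0.01,"ty":-0.033,"tz":0,"wx":0,"wy":0,"wz":0,"fingers":255},{"tx":-0.01,"ty":-0.033,"tz":0,"wx":0,"wy":0,"wz":0,"fingers":255},{"tx":-0.01,"ty":-0.033,"tz":0,"wx":0,"wy":0,"wz":0,"fingers":255},{"tx":-0.01,"ty":-0.033,"tz":0,"wx":0,"wy":0,"wz":0,"fingers":255},{"tx":-0.01,"ty":-0.033,"tz":0,"wx":0,"wy":0,"wz":0,"fingers":255},{"tx":-0.01,"ty":-0.03,"tz":0,"wx":0,"wy":0,"wz":0,"fingers":255},{"tx":-0.008,"ty":-0.024,"tz":0,"wx":0,"wy":0,"wz":0,"fingers":255},{"tx":-0.005,"ty":-0.015,"tz":0,"wx":0,"wy":0,"wz":0,"fingers":255}]' 50
python3 -m pendant '[{"tx":0,"ty":0,"tz":0,"wx":0,"wy":0,"wz":0,"fingers":255},{"tx":0,"ty":0,"tz":0,"wx":0,"wy":0,"wz":0,"fingers":255},{"tx":0,"ty":0,"tz":0,"wx":0,"wy":0,"wz":0,"fingers":255}]' 50
python3 w.py wrist w21
```

```text
time: 35.9
tool_pos: [448.3, 246.6, 231.6]
orientation: [[1.0, 0.001, -0.005], [0.001, -1.0, -0.001], [-0.005, 0.001, -1.0]]
wrist_force: [-0.1, -0.1, -3.9]
opening: 0.698
time: 36.2
tool_pos: [450.8, 244.3, 233.2]
orientation: [[1.0, -0.001, -0.002], [-0.001, -1.0, -0.001], [-0.002, 0.001, -1.0]]
wrist_force: [-0.2, -0.7, -2.3]
opening: 0.698
36.25 [451.1 244.3 233.6]
```

View pics/w21.png

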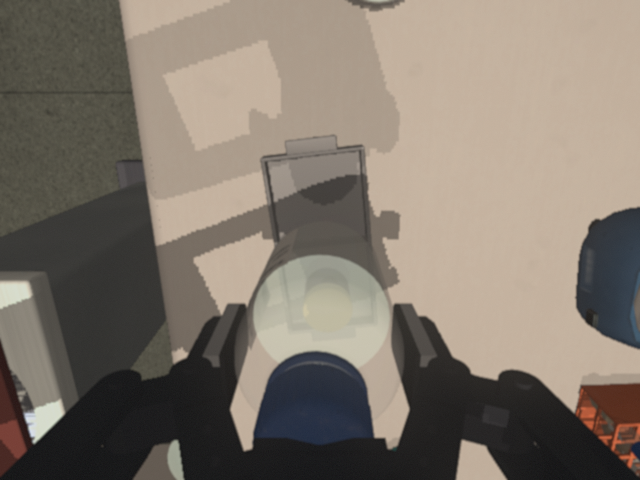

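```bash
python3 - <<'E'
from h import *
W=load("w21.npz")
a,b=[W.plane(u,v,18)[:2] for u,v in((262,158),(364,147))]
y=np.radians(5.7); m=(a+b)/2; print(a,b,m-46*np.array([-np.sin(y),np.cos(y)]))
E
```

```text
[400.00875449 286.76413172] [488.86663184 296.07535871] [449.00640165 245.64718899]
```

```bash
python3 -m pendant '[{"tx":-0.002,"ty":-0.001,"tz":0.03,"wx":0,"wy":0,"wz":0,"fingers":255},{"tx":0,"ty":0,"tz":0.035,"wx":0,"wy":0,"wz":0,"fingers":255},{"tx":0,"ty":0,"tz":0.035,"wx":0,"wy":0,"wz":0,"fingers":255},{"tx":0,"ty":0,"tz":0.025,"wx":0,"wy":0,"wz":0,"fingers":255},{"tx":0,"ty":0,"tz":0.01,"wx":0,"wy":0,"wz":0,"fingers":255},{"tx":0,"ty":0,"tz":0.003,"wx":0,"wy":0,"wz":0,"fingers":255},{"tx":0,"ty":0,"tz":0,"wx":0,"wy":0,"wz":0,"fingers":255},{"tx":0,"ty":0,"tz":0,"wx":0,"wy":0,"wz":0,"fingers":255}]' 50
python3 -m pendant '[{"tx":0,"ty":0,"tz":0.001,"wx":0,"wy":0,"wz":0,"fingers":255},{"tx":0,"ty":0,"tz":0.001,"wx":0,"wy":0,"wz":0,"fingers":255},{"tx":0,"ty":0,"tz":0,"wx":0,"wy":0,"wz":0,"fingers":255},{"tx":0,"ty":0,"tz":0,"wx":0,"wy":0,"wz":0,"fingers":255}]' 50
```

```text
time: 37.05
tool_pos: [450.8, 246.5, 98.0]
orientation: [[1.0, -0.001, 0.003], [-0.001, -1.0, 0.001], [0.003, -0.001, -1.0]]
wrist_force: [0.5, 0.1, -2.9]
opening: 0.699
time: 37.45
tool_pos: [449.4, 246.2, 94.5]
orientation: [[1.0, -0.001, 0.0], [-0.001, -1.0, 0.0], [0.0, -0.0, -1.0]]
wrist_force: [0.3, 0.2, -2.4]
opening: 0.698
```

```bash
python3 -m pendant '[{"tx":0,"ty":0,"tz":0.002,"wx":0,"wy":0,"wz":0,"fingers":255},{"tx":0,"ty":0,"tz":0.001,"wx":0,"wy":0,"wz":0,"fingers":255},{"tx":0,"ty":0,"tz":0.001,"wx":0,"wy":0,"wz":0,"fingers":255},{"tx":0,"ty":0,"tz":0.001,"wx":0,"wy":0,"wz":0,"fingers":255},{"tx":0,"ty":0,"tz":0,"wx":0,"wy":0,"wz":0,"fingers":255},{"tx":0,"ty":0,"tz":0,"wx":0,"wy":0,"wz":0,"fingers":255}]' 50
python3 -m pendant '[{"tx":0,"ty":0,"tz":0.001,"wx":0,"wy":0,"wz":0,"fingers":255},{"tx":0,"ty":0,"tz":0,"wx":0,"wy":0,"wz":0,"fingers":255},{"tx":0,"ty":0,"tz":0,"wx":0,"wy":0,"wz":0,"fingers":255}]' 50
```

```text
time: 38.05
tool_pos: [449.4, 246.1, 89.2]
orientation: [[1.0, -0.001, -0.0], [-0.001, -1.0, -0.0], [-0.0, 0.0, -1.0]]
wrist_force: [-1.0, 0.3, -3.3]
opening: 0.696
time: 38.35
tool_pos: [449.4, 246.2, 88.3]
orientation: [[1.0, -0.001, -0.0], [-0.001, -1.0, 0.0], [-0.0, -0.0, -1.0]]
wrist_force: [-0.0, 0.2, -3.1]
opening: 0.695
```

```bash
python3 -m pendant '[{"tx":0,"ty":0,"tz":0.001,"wx":0,"wy":0,"wz":0,"fingers":255},{"tx":0,"ty":0,"tz":0,"wx":0,"wy":0,"wz":0,"fingers":255},{"tx":0,"ty":0,"tz":0,"wx":0,"wy":0,"wz":0,"fingers":255}]' 50
```

```text
time: 38.65
tool_pos: [449.6, 246.4, 88.1]
orientation: [[1.0, -0.001, 0.0], [-0.001, -1.0, 0.0], [0.0, -0.0, -1.0]]
wrist_force: [-2.6, -1.1, 5.8]
opening: 0.693
```

Contact at 88.1 mm, as expected. Releasing and retreating.

```bash
python3 -m pendant '[{"tx":0,"ty":0,"tz":0,"wx":0,"wy":0,"wz":0,"fingers":0},{"tx":0,"ty":0,"tz":0,"wx":0,"wy":0,"wz":0,"fingers":0},{"tx":0,"ty":0,"tz":0,"wx":0,"wy":0,"wz":0,"fingers":0},{"tx":0,"ty":0,"tz":-0.01,"wx":0,"wy":0,"wz":0,"fingers":0},{"tx":0,"ty":0,"tz":-0.02,"wx":0,"wy":0,"wz":0,"fingers":0},{"tx":0,"ty":0,"tz":-0.04,"wx":0,"wy":0,"wz":0,"fingers":0},{"tx":0,"ty":0,"tz":-0.05,"wx":0,"wy":0,"wz":0,"fingers":0},{"tx":0,"ty":0,"tz":-0.04,"wx":0,"wy":0,"wz":0,"fingers":0}]' 50
python3 w.py wrist w22
python3 -m pendant '[{"tx":-0.02,"ty":-0.04,"tz":0,"wx":0,"wy":0,"wz":0,"fingers":0},{"tx":-0.02,"ty":-0.04,"tz":0,"wx":0,"wy":0,"wz":0,"fingers":0},{"tx":-0.02,"ty":-0.04,"tz":0,"wx":0,"wy":0,"wz":0,"fingers":0},{"tx":-0.02,"ty":-0.04,"tz":0,"wx":0,"wy":0,"wz":0,"fingers":0},{"tx":-0.01,"ty":-0.03,"tz":0,"wx":0,"wy":0,"wz":0,"fingers":0},{"tx":0,"ty":0,"tz":0,"wx":0,"wy":0,"wz":0,"fingers":0},{"tx":0,"ty":0,"tz":0,"wx":0,"wy":0,"wz":0,"fingers":0}]' 50
python3 w.py top t2; python3 w.py side s3
```

```text
time: 39.45
tool_pos: [449.7, 246.3, 250.7]
orientation: [[1.0, -0.001, 0.002], [-0.001, -1.0, 0.001], [0.002, -0.001, -1.0]]
wrist_force: [1.9, 0.4, -0.0]
opening: 1.0
39.5 [452.9 247.5 258.3]
time: 40.2
tool_pos: [359.2, 436.4, 247.4]
orientation: [[1.0, 0.001, 0.0], [0.001, -1.0, -0.001], [0.0, 0.001, -1.0]]
wrist_force: [1.0, -0.8, 0.1]
opening: 0.998
40.25 [359.6 435.7 247.3]
40.3 [359.9 435.4 247.4]
```

View pics/w22.png

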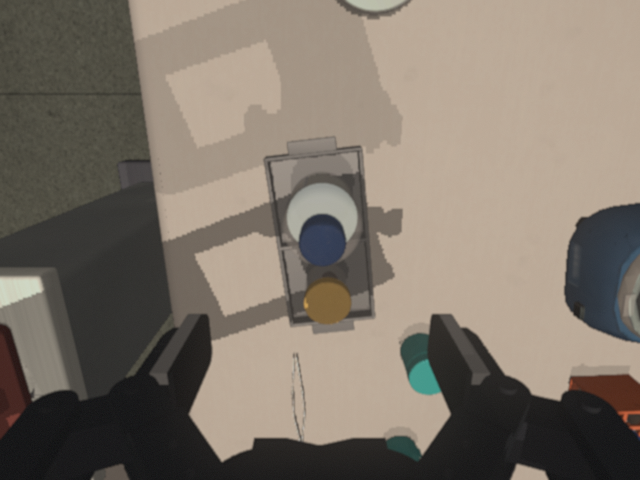

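View pics/t2.png

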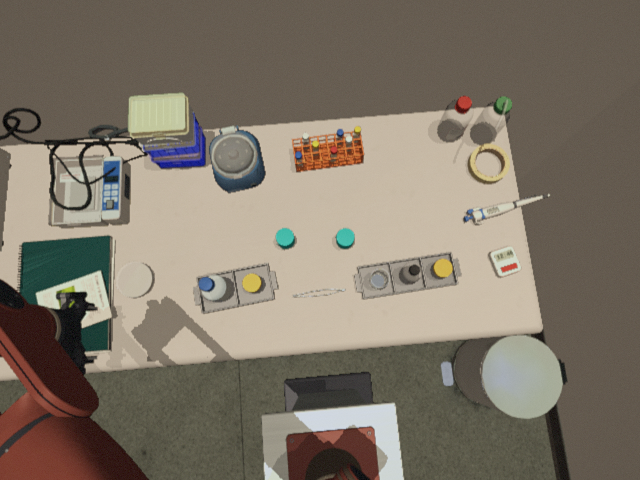

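View pics/s3.png

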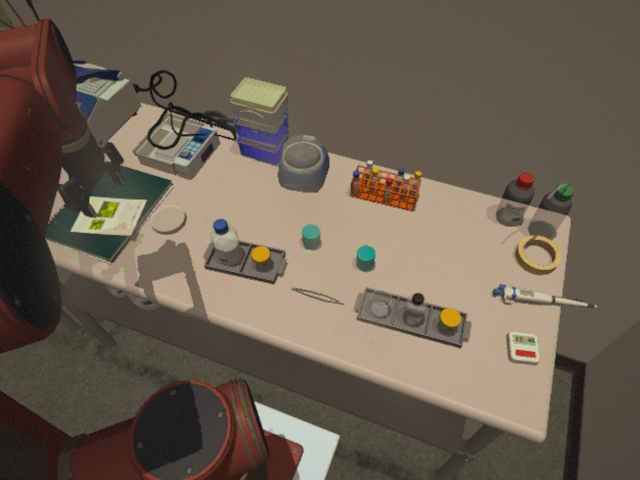

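```bash
python3 - <<'E'
from h import *
T=load("t2.npz");S=load("s3.npz")
for n,a,b in(("jarLong",(443,268.5),(450,319)),("jarShort",(252,283.5),(261,256)),("lbcap",(207,284.5),(221,227)),("sbcap",(413,270),(417,298))):
    print(n,tri(T,np.array(a,float),S,np.array(b,float))[0].round(),T.bp(*a).round(),S.bp(*b).round())
d=np.abs(load("t2.npz").img.astype(int)-load("top0.npz").img).max(2)
for n,(x0,y0,x1,y1) in {"timer":(488,244,524,280),"forceps":(290,286,350,300),"petri":(115,260,155,300),"teal":(272,225,360,252)}.items(): print(n,(d[y0:y1,x0:x1]>40).sum())
from bench import finish_job
print(finish_job())
E
```

```text
jarLong [ 450. -303.   50.] [ 449. -302.   55.] [ 448. -302.   53.]
jarShort [455. 156.  46.] [453. 155.  56.] [450. 152.  55.]
lbcap [450. 244. 126.] [448. 241. 137.] [444. 238. 136.]
sbcap [ 446. -222.   98.] [ 446. -220.  100.] [ 446. -222.  100.]
timer 0
forceps 0
petri 0
teal 0
the job is handed in; nothing more can be done
None
```

Both kits are made up and the job is handed in at about 40 s of the 128 s allowed.

- **Long tray:** the small bottle is in the middle well, the beaker in the end well nearer the short tray, and a specimen jar in the other end well.
- **Short tray:** the large bottle is in the left well and the other specimen jar in the right well.

**Placing:** I lowered each item until the wrist sensor showed a light touch of 4 to 8 N before letting go. Each stopped 3 mm above its picking height, which matches the well floors. After the last release the arm was moved clear and touched nothing.

**Last checks:**
- In the final top and side pictures all five items stand upright and centred in their wells. By the depth images, the jar lids and bottle caps are within about 2 mm of where they should be. The beaker was judged by eye only.
- Comparing the top view before and after, the timer, petri dish, forceps and turquoise jars show no change.

**Disagreements:** Two-view triangulation put some tops 5 to 12 mm lower than the depth images did, from pixel-reading error. The first wrist-camera fix of the short tray was about 5 mm off the fixed cameras. I used averages and closer looks, and the wells had enough room for that.

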